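# Pack and secure the steriliser case

## Robot

A 6-joint arm with a two-finger parallel gripper is mounted at the origin on the work surface. World frame = base frame: x ahead of the robot, y to its left, z up, the work surface at z = 0. Lengths are in mm, angles in rad, forces in N, time in s.
With the tool pointing down it reaches from about 300 to 775 mm from the base axis. Payload 14.6 kg.
Tool frame: the origin (TCP) lies midway between the tips of the shut fingers; the grasp point (between the pads) lies 19 mm behind it (manip.grasp_offset is the distance from the TCP to the grasp point, in mm); z points along the fingers, y is the line along which they close (so a half turn about z gives the same grasp; the last joint's range is limited). The gripper opens to 94 mm and grips with 3 to 60 N. Pads are 16 mm wide; open, the fingers measure 119 mm over their backs; the gripper's body (75 mm by 177 mm) begins 78 mm behind the grasp point.
Start: joints at [-1.333, 0.3, 1.521, -0, 1.321, -0.067], TCP at [165.049, -524.641, 205.446] pointing down, gripper open.
Joint ranges: [-3.03, 3.03], [-0.79, 2.21], [0.23, 2.52], [-1.04, 4.18], [0, 3.07], [-2.55, 2.55]. Speed limits (rad/s): [2.22, 2.22, 2.57, 3.14, 3.14, 3.14].

## Interface

Orientations are given as [roll, pitch, yaw] about the fixed x, y, z axes, in that order (R = Rz(yaw) Ry(pitch) Rx(roll)).
In Python, from cell import manip, viewer gives the robot as it stands. The module is installed in compiled form; this text tells all that it offers.
- The arm moves only by the tool move_arm, never from a script. Its argument "moves" is a list of rows, each a list of 4 numbers: the shift along the tool's x, y, z in m, then the turn about the tool's z in rad. A call has 1 to 12 rows; each row is the pose to reach, as a shift and turn from the pose commanded when the call began, along the tool's axes at that moment; what a row does not reach only later rows make up. A row lasts 1/10 s, in which the tool goes at most 50 mm and 8.59 degrees, less where a joint would pass 70% of its speed; a pose out of reach is approached as far as the arm can. A call with a gripper value outside its range is refused whole. "jaw" is the finger opening in m, from 0 to 0.094, set as the call begins (left out, the last holds). The fingers move at their own pace and stop on an object; "squeeze" is the grip in N (left out, the last holds). Time passes only in rows, so rows that repeat a pose let the fingers close. It gives the time, the measured TCP pose, the force, the opening and the grip force at its end, in the units of the state.
- manip.read_state(): the state, without advancing time (a new reading comes with each control period).
- viewer.camera(name): name is "scene" or "top" or "wrist"; returns a dict with "frame" (400x640x3 uint8, blue, green, red), "z_map" (400x640 float32, mm along the optical axis (not along the pixel's ray), 0 where there is no reading), "fx", "fy", "cx", "cy" (pixels), "origin" and "orientation" of the camera in the world. Camera axes: x right, y down, z forward; pixel columns grow to the right and rows downward; lengths in mm; the calibration is good to about 2 mm. The wrist camera is an equidistant fisheye: a pixel r from the principal point sees the ray r / f radians off the axis. A picture is of the moment at which its call begins.
- manip.sign_off(): hands the job in; it is judged then, once.
The state is a dict: "clock": time; "joints": joint angles; "qd": joint speeds; "effort": joint torques, N m; "eef_pos": TCP position; "eef_rot": TCP orientation; "wrist_force": force on the tool from outside, world axes, zero at the start; "moment": the same for the moment, N m; "finger_gap": finger opening in mm; "finger_force": force on a finger pad.
Only numpy, scipy, OpenCV 4.12 (cv2) and the standard library are available. Lean on these libraries where they do the work, as an engineer would, in place of code of your own. Each camera call takes 0.05 s, during which the arm holds its last target. There are 200 camera calls.

## Task

Pack the open metal steriliser case: lay every instrument that is on the table inside it, flat on its floor and none on top of another, then close the lid fully and, once it is down, turn both turnbuttons all the way across the lid to secure it. On the lid, slide the vent shutter fully open for the steam and turn the cycle counter knob back to its zero stop; leave the glove box, tape roll and steel drum where they stand.

Things in the scene. Friction and masses are not known exactly. Their poses are not given: they have to be found in the camera images.
- case: Fixed aluminium case without its lid, 200 (x) by 290 (y) by 75 mm high, walls and floor 4 mm thick, open at the top. Origin: centre of its underside. Case z up; -x is its front (the side with the turnbuttons), +x its hinge side. The hinge side is on the robot's left, the front on the robot's right.
- lid (a joint): Angle of the lid about its hinge (rad): 0 shut, about 1.6 standing open. Stiff hinge: the lid stays where it is left; a push of about 3 N at its free edge moves it. Range 0 to 1.8.
- lid_hinge (a point): Middle of the lid's hinge line, at the top edge of the case's +x wall (76 mm above the table). Its axes turn with the lid: the lid is a plate 8 mm thick that reaches 200 mm from here along this frame's -x, 290 mm wide along y; +z is the lid's outer face (up when shut).
- lid_handle (a point): Middle of the black lid knob (28 mm across, top 43 mm above the lid's outer face), 35 mm above the outer face, 30 mm from the lid's free edge, middle of its width. Axes turn with the lid.
- turn_a (a joint): Angle of turnbutton A (the one at case y = +95 mm, nearer the robot): 0 clear of the lid with its arm along the case's front, 1.571 (its stop) with its arm straight across the lid's edge: secured. Grows counterclockwise seen from above.
- turn_a_grip (a point): Upper part of the upright round stub on turnbutton A's arm: the stub is 13 mm across, 34 mm tall and this point lies on its axis, 12 mm below its top and 22 mm above the arm's upper face. The stub circles 45 mm from the pivot, which stands at case x = -120, y = +95 mm. Arm 16 mm wide, top 100 mm above the table.
- turn_b (a joint): Angle of turnbutton B (the one at case y = -95 mm, farther from the robot): 0 clear of the lid, 1.571 (its stop) straight across the lid's edge: secured. Grows clockwise seen from above.
- turn_b_grip (a point): The same point on turnbutton B's stub; its pivot stands at case x = -120, y = -95 mm.
- counter (a joint): Angle of the black cycle counter knob on the lid (rad): 0 at its zero stop; it has been turned clockwise by this angle (seen from above the shut lid) and must be turned back counterclockwise. Range 0 to 4.0.
- counter_grip (a point): On the counter knob's axis, 37 mm above the lid's outer face, where its bar grip is taken; 68 mm from the hinge, middle of the lid. The bar is 47 mm long along this frame's x, 14 mm thick along y and 32 mm tall, its top 44 mm above the lid's outer face; the white line on the bar is at its -x end and points at the long tick (towards the lid's free edge) when at zero. Axes turn with knob and lid.
- vent (a joint): Travel of the vent shutter on the lid (m): 0 fully over the vent holes (shut), 0.040 at its stop with the holes clear (open). It slides along the lid towards the case's +y end, the end nearer the robot; about 1.5 N.
- vent_grip (a point): On the axis of the upright round black stub of the vent shutter (13 mm across, 32 mm tall), 10 mm below its top and 26 mm above the lid's outer face. The shutter is a plate 36 by 40 mm; its stub stands 60 mm from the hinge, and at case y = +78 mm when shut, +118 mm when open.
- chisel: Bone chisel, 145 mm long: handle 85 by 18 by 16 mm from x = -72 to +12, then a thin blade 14 mm wide to x = +72. Centre of mass about x = -15 mm. Stainless steel, plain. Origin: middle of the length, halfway up its thickness (8 mm above the surface it lies on). x runs along the instrument, z up as it lies at the start. May be absent.
- retractor: Double-ended retractor, a flat bar 140 by 16 by 12 mm whose two ends are bent up to 32 mm high. Stainless steel, plain. Origin: middle of the bar, halfway up its thickness (6 mm above the surface it lies on). x runs along the instrument, z up as it lies at the start. May be absent.
- forceps: Closed ring forceps, 150 mm long: shank 94 by 14 by 14 mm about the origin, narrow jaws at +x, two finger rings (50 mm wide together) at -x. Stainless steel, plain. Origin: middle of the shank, halfway up its thickness (7 mm above the surface it lies on). x runs along the instrument, z up as it lies at the start. May be absent.
- trephine: T-handled trephine, 145 mm long: shaft 14 mm wide and 16 mm high from x = -50 to +75, cross handle 20 by 50 by 16 mm at x = -60. Centre of mass about x = -10 mm. Stainless steel, plain. Origin: middle of the length, halfway up its thickness (8 mm above the surface it lies on). x runs along the instrument, z up as it lies at the start. May be absent.
- glove_box: Bystander: paper glove box, 120 by 240 by 70 mm high. Origin: centre of its underside.
- tape_roll: Bystander: white tape roll lying flat, 72 mm across, 30 mm high. Origin: centre of its underside.
- drum: Bystander: round steel dressing drum, 132 mm across, 125 mm high. Origin: centre of its underside.
There are look-alikes about, which are no part of the job. Leave any red look-alike of the retractor alone. What is shaped like the chisel but orange is not meant.

How it is judged:
By the outcome, as a careful person would: the job done as asked, in the order asked, and still so for the second after the job is handed in, with the robot touching nothing.
Of chisel, retractor, forceps, trephine only 2 to 4 are there at a start; the rules pass over those that are not, and their reading is None.
At some moment in a run one of chisel, retractor, forceps, trephine may be knocked a few centimetres aside while the robot is not near it.
Once in a run the grip may slacken for a moment while it holds something.
It also fails if it takes over 210 s, if anything falls off the work surface, if the arm or the gripper's body presses on something with over 40 N, if the wrist force passes 120 N, or if a joint passes its speed limit or range.

## Working session

There is one attempt and no reset: what is moved stays moved. The work goes in short steps, Python scripts to look and compute and a tool call to move; the robot and the scene stay as the last step left them, time stands still between calls to the robot, and variables do not carry over. Pictures are saved under pics/ and viewed, at most 16 in all, crops included, and the job is handed in when it is done.

Besides the shell and the picture viewer there is one more tool, called after "Emit:" in YAML: its name, and indented under it one key for each argument. move_arm: Moves the arm, as the interface text tells. Its arguments: {"type":"object","properties":{"moves":{"type":"array"},"jaw":{"type":"number"},"squeeze":{"type":"number"}},"required":["moves"]}

```bash
mkdir -p pics; ls
cat > h.py <<'E'
import numpy as np, cv2
from cell import manip, viewer
from scipy.spatial.transform import Rotation as R
def Rm(o):
    o=np.array(o,float)
    return o if o.shape==(3,3) else (R.from_euler('xyz',o).as_matrix() if o.size==3 else R.from_quat(o).as_matrix())
def cloud(c):
    z=c['z_map'].astype(float); v,u=np.mgrid[:z.shape[0],:z.shape[1]]
    P=np.stack([(u-c['cx'])/c['fx']*z,(v-c['cy'])/c['fy']*z,z],-1)
    return P@Rm(c['orientation']).T+np.array(c['origin'])
def ray(c,u,v,h):
    d=Rm(c['orientation'])@np.array([(u-c['cx'])/c['fx'],(v-c['cy'])/c['fy'],1]); o=np.array(c['origin'],float)
    return o+d*(h-o[2])/d[2]
E
python3 - <<'E'
from h import *
for n in ('top','scene'):
    c=viewer.camera(n); cv2.imwrite(f'pics/{n}0.png',c['frame']); print(n,{k:c[k] for k in c if k not in('frame','z_map')})
    np.savez(f'{n}0.npz',**c)
print(manip.read_state())
E
```

```text
pics
top {'fx': 470.4625434440305, 'fy': 470.4625434440305, 'cx': 323.2677840592354, 'cy': 198.71573763783755, 'origin': array([ 293.35383233,   -6.78414237, 1725.0150037 ]), 'orientation': array([-2.98235173,  0.00815218, -1.54326747])}
scene {'fx': 437.1352190672991, 'fy': 437.1352190672991, 'cx': 317.2731714750776, 'cy': 201.08761847099464, 'origin': array([1120.44267557, -573.50676936, 1102.95707575]), 'orientation': array([-2.46999434, -0.01598137,  0.7872595 ])}
{'clock': 0.1, 'joints': array([-1.33260859e+00,  3.00386593e-01,  1.52149859e+00,  8.93881681e-06,
        1.32069134e+00, -6.65824114e-02]), 'qd': array([ 0.00056668, -0.00186234, -0.00233293, -0.00109954,  0.00066143,
       -0.0007413 ]), 'effort': array([ 4.36982969e-03, -5.32633102e+01, -3.53280187e+01,  7.10854121e-02,
        2.34783569e-02, -7.55443648e-05]), 'eef_pos': array([ 164.99621227, -524.4322847 ,  204.96757713]), 'eef_rot': array([-3.14061153e+00, -7.40997958e-05,  3.04767892e-01]), 'wrist_force': array([ 0.02560082, -0.50996088, -0.19871914]), 'moment': array([ 0.02349381,  0.01306171, -0.02030924]), 'finger_force': 0.0, 'finger_gap': 93.96092746857775}
```

View pics/top0.png

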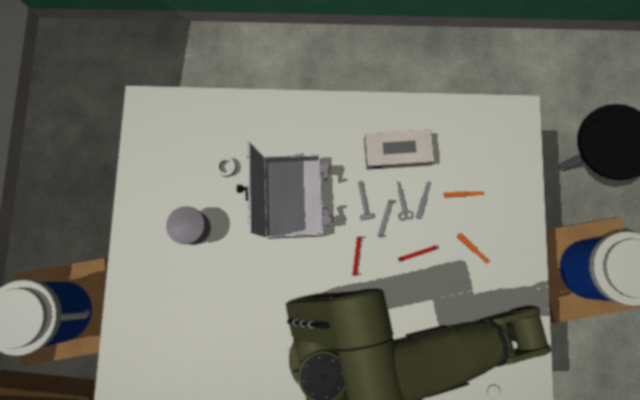

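View pics/scene0.png

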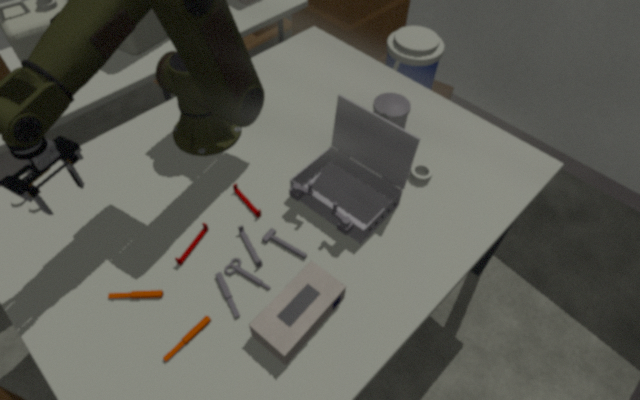

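The top view shows all four grey instruments: trephine (366,200), retractor (386,217), forceps (404,200) and chisel (424,198). The case is at about (290,196) with its lid open to the left. The red and orange look-alikes lie around (357,256), (418,253), (463,194) and (473,248).

```bash
cat >> h.py <<'E'
def load(n): return dict(np.load(n+'.npz'))
def instr(c,box=(330,225,700,-260),show=True):
    """grey things on the table: mask -> components, ray-cast at mid height"""
    P=cloud(c); f=c['frame'].astype(int); hsv=cv2.cvtColor(c['frame'],cv2.COLOR_BGR2HSV)
    return P,hsv
E
python3 - <<'E'
from h import *
c=load('top0'); P=cloud(c); hsv=cv2.cvtColor(c['frame'],cv2.COLOR_BGR2HSV)
t=P[260:280,200:260].reshape(-1,3); print('table z',t[:,2].mean(),t[:,2].std())
print('table col',hsv[215:220,345:352].mean((0,1)), 'instr', hsv[190,363],hsv[217,386],hsv[190,423])
roi=np.zeros(P.shape[:2],bool); roi[170:245,352:440]=1
m=(roi&(hsv[...,1]<70)&(hsv[...,2]<150)).astype(np.uint8)
n,l,s,ce=cv2.connectedComponentsWithStats(m)
for i in range(1,n):
    if s[i,4]<30: continue
    v,u=np.nonzero(l==i); q=np.array([ray(c,a,b,8) for a,b in zip(u,v)])[:,:2]
    mu=q.mean(0); w,V=np.linalg.eigh(np.cov((q-mu).T)); ax=V[:,1]; p=(q-mu)@ax; o=(q-mu)@V[:,0]
    z=P[v,u,2]
    print(i,s[i],'mu',mu.round(),'ang',round(np.degrees(np.arctan2(ax[1],ax[0])),1),'ext',p.min().round(),p.max().round(),'w',o.min().round(),o.max().round(),'z',np.percentile(z,[50,95]).round())
    e=[ (mu+ax*k).round() for k in(p.min(),p.max())];print('  ends',e)
# case: height profile
ix=[(u,v) for v in (165,196,225) for u in (262,272,290,305,318,322,326,331,336,342)]
for u,v in ix: print((u,v),P[v,u].round(),end=' ')
for s_ in('top0',):
    big=cv2.resize(c['frame'][130:280,160:440],None,fx=2.85,fy=2.85,interpolation=cv2.INTER_CUBIC); cv2.imwrite('pics/topc.png',np.clip(big.astype(int)*1.3,0,255).astype(np.uint8))
E
```

```text
table z 2.395075994513601 70.50409878018573
table col [ 33.51428571  18.2        170.51428571] instr [170   7 108] [158   9 115] [ 33  17 169]
1 [358 181  18  39 283] mu [ 557. -138.] ang -168.4 ext -84.0 61.0 w -28.0 28.0 z [15. 24.]
  ends [array([ 640., -121.]), array([ 497., -150.])]
2 [397 182  17  39 275] mu [ 553. -281.] ang -168.0 ext -89.0 55.0 w -29.0 29.0 z [10. 20.]
  ends [array([ 640., -262.]), array([ 499., -292.])]
3 [416 182  15  37 233] mu [ 569. -354.] ang 163.7 ext -77.0 67.0 w -12.0 13.0 z [13. 21.]
  ends [array([ 643., -375.]), array([ 505., -335.])]
4 [378 199  18  39 242] mu [ 503. -216.] ang 163.6 ext -75.0 73.0 w -11.0 17.0 z [11. 27.]
  ends [array([ 575., -237.]), array([ 433., -195.])]
(262, 165) [667. 233. 110.] (272, 165) [691. 210.  11.] (290, 165) [695. 143.   1.] (305, 165) [694.  86.  11.] (318, 165) [697.  38.   3.] (322, 165) [677.  22.  88.] (326, 165) [675.   7. 101.] (331, 165) [699. -11.  -1.] (336, 165) [700. -29.  -3.] (342, 165) [701. -52.  -2.] (262, 196) [555. 226. 117.] (272, 196) [574. 205.   5.] (290, 196) [577. 139.  -4.] (305, 196) [579.  83.  -2.] (318, 196) [578.  34.  11.] (322, 196) [580.  20.  -1.] (326, 196) [580.   5.   3.] (331, 196) [581. -14.  -2.] (336, 196) [582. -32.  -2.] (342, 196) [582. -54.   1.] (262, 225) [453. 220. 128.] (272, 225) [466. 200.   5.] (290, 225) [468. 134.   9.] (305, 225) [470.  79.   3.] (318, 225) [472.  32.  -4.] (322, 225) [464.  16.  72.] (326, 225) [465.   2.  74.] (331, 225) [466. -16.  63.] (336, 225) [473. -35.  -1.] (342, 225) [473. -57.   3.]
```

View pics/topc.png

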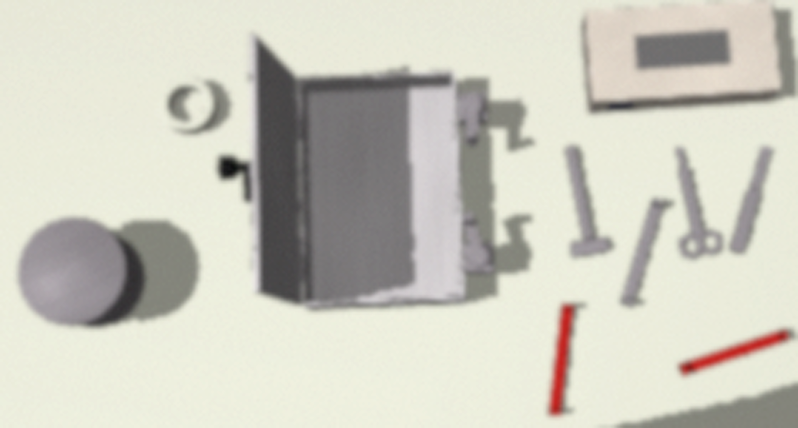

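Run:
```python
from h import *
c=load('top0')
f=lambda u,v:(160+u/2.85,130+v/2.85)
for nm,u,v,h in [('frontfar',459,73,75),('frontnear',466,300,75),('hingefar',300,77,75),('hingenear',304,303,75),('lidtopfar',254,34,276),('lidtopnear',262,292,276),('knob',226,167,245),('stubA?',478,225,125),('stubB',474,138,125),('pivotA',477,265,100),('pivotB',468,93,100)]:
    print(nm,ray(c,*f(u,v),h).round())
for n in('top0','scene0'):
    c=load(n);P=cloud(c).reshape(-1,3)
    m=(P[:,2]>66)&(P[:,2]<82)&(P[:,0]>400)&(P[:,0]<760)&(P[:,1]>-30)&(P[:,1]<260)
    q=P[m]; print(n,m.sum())
    for a in range(400,760,30):
        s=q[(q[:,0]>=a)&(q[:,0]<a+30)]
        if len(s)>2: print(a,len(s),np.percentile(s[:,1],[5,25,50,75,95]).round())
    m=(P[:,2]>92)&(P[:,2]<142)&(P[:,0]>400)&(P[:,0]<760)&(P[:,1]>-60)&(P[:,1]<50); print(P[m].round().astype(int).tolist()[:90])
```

```text
frontfar [715.  26.  75.]
frontnear [428.  10.  75.]
hingefar [705. 227.  75.]
hingenear [419. 209.  75.]
lidtopfar [703. 253. 276.]
lidtopnear [414. 229. 276.]
knob [556. 282. 245.]
stubA? [515.  -3. 125.]
stubB [621.   5. 125.]
pivotA [469.  -3. 100.]
pivotB [683.  14. 100.]
top0 398
400 55 [ 67. 104. 149. 173. 208.]
430 44 [ 15.  28.  66. 210. 213.]
460 35 [-13.   7.  16. 213. 216.]
490 27 [ 18.  21. 215. 218. 219.]
520 17 [ 21.  21.  22. 217. 218.]
550 24 [ 22.  22. 218. 219. 222.]
580 27 [ 24.  27. 220. 223. 224.]
610 23 [ 27.  28. 222. 225. 228.]
640 33 [ -4.  18.  28. 226. 229.]
670 25 [ 26.  33. 227. 230. 231.]
700 88 [ 35.  74. 115. 175. 216.]
[[682, 15, 101], [682, 11, 99], [682, 8, 99], [681, 4, 104], [676, 18, 111], [678, 14, 101], [678, 11, 101], [679, 7, 98], [678, 4, 102], [678, 0, 102], [675, 18, 99], [675, 14, 101], [674, 11, 105], [675, 7, 101], [674, 4, 105], [676, 0, 96], [677, -3, 94], [671, 21, 100], [669, 18, 108], [670, 14, 104], [671, 11, 100], [672, 7, 96], [673, 4, 94], [672, 0, 98], [671, -3, 101], [673, -7, 94], [668, 18, 98], [668, 14, 100], [667, 11, 10
[... 1997 characters left out ...]
], [530, 15, 125], [479, -15, 103], [482, -13, 103], [483, -10, 101], [485, -8, 102], [487, -5, 101], [489, -3, 101], [490, -1, 100], [491, 2, 98], [494, 4, 99], [496, 7, 98], [497, 9, 97], [500, 11, 99], [523, 5, 123], [526, 6, 125], [531, 6, 129], [532, 9, 128], [530, 15, 121], [478, -14, 96], [483, -15, 101], [485, -13, 101], [489, -11, 103], [488, -7, 98], [492, -6, 101], [494, -4, 101], [494, 0, 98], [495, 3, 96], [499, 4, 99], [502, 5, 100], [503, 8, 99], [503, 12, 96], [507, 12, 99], [524, 4, 120], [527, 5, 122], [529, 8, 121], [530, 11, 119], [530, 15, 117], [481, -16, 95], [482, -13, 94], [487, -14, 99], [488, -10, 96], [493, -12, 102], [495, -9, 101], [498, -7, 102], [495, -1, 95]]
```

```bash
cat >> h.py <<'E'
C=np.array([567,121.]); CY=np.radians(93.4); EX=np.array([np.cos(CY),np.sin(CY)]); EY=np.array([-EX[1],EX[0]])
def case(x,y): return C+EX*x+EY*y
def measure(c):
    hsv=cv2.cvtColor(c['frame'],cv2.COLOR_BGR2HSV)
    roi=np.zeros(hsv.shape[:2],bool); roi[170:250,350:450]=1
    m=(roi&(hsv[...,1]<70)&(hsv[...,2]<150)).astype(np.uint8)
    n,l,s,ce=cv2.connectedComponentsWithStats(m)
    for i in range(1,n):
        if s[i,4]<60: continue
        v,u=np.nonzero(l==i); q=np.array([ray(c,a,b,8) for a,b in zip(u,v)])[:,:2]
        p=q; 
        for k in range(3):
            mu=p.mean(0); w,V=np.linalg.eigh(np.cov((p-mu).T)); ax=V[:,1]*np.sign(V[0,1]); t=(q-mu)@ax
            mid=(t.min()+t.max())/2; h=(t.max()-t.min())/2; p=q[abs(t-mid)<h-30]
        o=(p-mu)@np.array([-ax[1],ax[0]])
        print(s[i,4],'mid',(mu+ax*mid).round(),'yaw',round(np.arctan2(ax[1],ax[0]),3),'len',round(2*h),'near',(mu+ax*t.min()).round(),'far',(mu+ax*t.max()).round(),'w',round(o.max()-o.min()))
def go(xy,z,yaw):
    s=manip.read_state(); p=s['eef_pos']; Rt=Rm(s['eef_rot']); d=Rt.T@(np.array([*xy,z])-p)
    y0=np.arctan2(Rt[1,0],Rt[0,0]); 
    print('shift m',(d/1000).round(4),'turn',round(float((y0-yaw+np.pi)%(2*np.pi)-np.pi),3),'from',p.round(1),round(float(y0),3),'t',round(s['clock'],1))
E
python3 - <<'E'
from h import *
measure(load('top0'))
E
```

```text
283 mid [ 569. -136.] yaw 0.213 len 145 near [ 498. -151.] far [ 640. -121.] w 22
275 mid [ 569. -278.] yaw 0.21 len 144 near [ 499. -293.] far [ 640. -263.] w 34
233 mid [ 574. -355.] yaw -0.281 len 144 near [ 505. -335.] far [ 643. -375.] w 25
242 mid [ 504. -216.] yaw -0.283 len 148 near [ 433. -195.] far [ 575. -236.] w 22
```

Run:
```python
from h import *
go((559,-138),130,.213)
c=load('top0')
hsv=cv2.cvtColor(c['frame'],cv2.COLOR_BGR2HSV)
mu=np.array([574,-355.]); a=np.array([np.cos(-.281),np.sin(-.281)])
v,u=np.mgrid[175:235,408:440]; v=v.ravel();u=u.ravel()
k=(hsv[v,u,2]<150); q=np.array([ray(c,x,y,8)[:2] for x,y in zip(u[k],v[k])])-mu
t=q@a; print('chisel width along +far', [(b,int(((t>=b)&(t<b+15)).sum())) for b in range(-75,75,15)])
```

```text
shift m [ 0.4918 -0.2503  0.0752] turn 0.092 from [ 165.  -524.4  205. ] 0.305 t 0.1
chisel width along +far [(-75, 37), (-60, 40), (-45, 28), (-30, 27), (-15, 27), (0, 28), (15, 20), (30, 20), (45, 20), (60, 15)]
```

Emit:
move_arm:
  moves:
    - [0.4918, -0.2503, 0.0752, 0.092]
    - [0.4918, -0.2503, 0.0752, 0.092]
    - [0.4918, -0.2503, 0.0752, 0.092]
    - [0.4918, -0.2503, 0.0752, 0.092]
    - [0.4918, -0.2503, 0.0752, 0.092]
    - [0.4918, -0.2503, 0.0752, 0.092]
    - [0.4918, -0.2503, 0.0752, 0.092]
    - [0.4918, -0.2503, 0.0752, 0.092]
    - [0.4918, -0.2503, 0.0752, 0.092]
    - [0.4918, -0.2503, 0.0752, 0.092]
    - [0.4918, -0.2503, 0.0752, 0.092]
    - [0.4918, -0.2503, 0.0752, 0.092]
  jaw: 0.05
  squeeze: 40

```text
clock: 1.3
eef_pos: [561.0, -134.5, 128.8]
eef_rot: [-3.14, 0.001, 0.217]
wrist_force: [-0.1, -1.6, 0.3]
finger_gap: 49.8
finger_force: 0.0
```

Run:
```python
from h import *
c=viewer.camera('wrist'); cv2.imwrite('pics/w1.png',c['frame']); np.savez('w1.npz',**c); print({k:c[k] for k in c if k not in('frame','z_map')})
go((559,-138),4,.213)
```

```text
{'fx': 309.70691628693146, 'fy': 309.70691628693146, 'cx': 324.9067256799081, 'cy': 198.08932114884996, 'origin': array([ 643.10343614, -117.32564744,  306.95138684]), 'orientation': array([ 2.85269257e+00,  1.12319714e-03, -1.35348404e+00])}
shift m [-0.0015  0.0021  0.125 ] turn 0.003 from [ 560.2 -135.7  129. ] 0.216 t 1.4
```

View pics/w1.png

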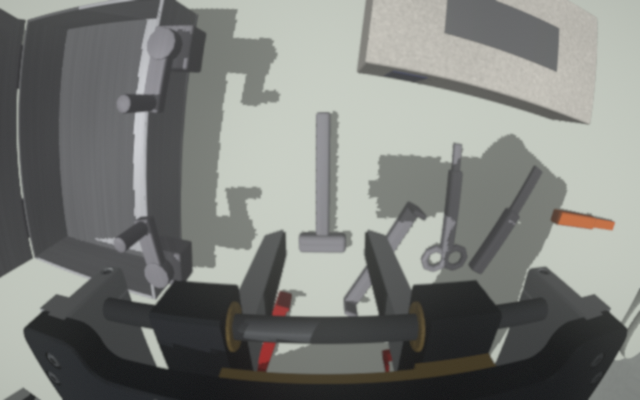

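The wrist view shows the trephine between the fingers, tip at (323,113) and handle at (322,242). Both turnbuttons are partly turned.

```bash
cat >> h.py <<'E'
def wray(c,u,v,h):
    x,y=(u-c['cx'])/c['fx'],(v-c['cy'])/c['fy']; r=np.hypot(x,y)
    d=np.array([x/r*np.sin(r),y/r*np.sin(r),np.cos(r)]); d=Rm(c['orientation'])@d; o=np.array(c['origin'],float)
    return o+d*(h-o[2])/d[2]
E
python3 - <<'E'
from h import *
c=load('w1')
for n,u,v,h in [('treph tip',323,113,14),('handle mid',322,242,16),('handle L',300,242,16),('forceps tip',457,145,10),('stubB top',124,103,134),('pivB',163,42,103),('stubA top',119,240,134),('pivA',156,272,103)]: print(n,wray(c,u,v,h).round())
E
```

```text
treph tip [ 639. -116.   14.]
handle mid [ 512. -143.   16.]
handle L [ 507. -121.   16.]
forceps tip [ 641. -255.   10.]
stubB top [627.  11. 134.]
pivB [672.   7. 103.]
stubA top [529.  11. 134.]
pivA [489.  -4. 103.]
```

Emit:
move_arm:
  moves:
    - [-0.001, 0, 0.05, 0]
    - [-0.001, 0, 0.1, 0]
    - [-0.001, 0, 0.125, 0]
    - [-0.001, 0, 0.125, 0]

```text
clock: 1.75
eef_pos: [556.4, -139.4, 2.9]
eef_rot: [-3.14, 0.003, 0.212]
wrist_force: [-0.1, -0.7, 0.8]
finger_gap: 49.9
finger_force: 0.0
```

Emit:
move_arm:
  moves:
    - [0, 0, 0, 0]
    - [0, 0, 0, 0]
    - [0, 0, 0, 0]
    - [0, 0, 0, 0]
    - [0, 0, 0, 0]
    - [0, 0, 0, 0]
    - [0, 0, -0.05, 0]
    - [0, 0, -0.1, 0]
    - [0, 0, -0.13, 0]
    - [0, 0, -0.13, 0]
  jaw: 0

```text
clock: 2.75
eef_pos: [559.8, -139.0, 139.8]
eef_rot: [3.138, -0.006, 0.213]
wrist_force: [0.5, -0.4, -1.5]
finger_gap: 13.7
finger_force: 40.0
```

Run:
```python
from h import *
g=case(-8,-106); print(g); go(g,130,CY);
```

```text
[673.28787275 119.30055698]
shift m [ 0.1654 -0.2285  0.01  ] turn -1.417 from [ 559.8 -139.   139.8] 0.213 t 2.8
```

Emit:
move_arm:
  moves:
    - [0, 0, -0.05, -0.14]
    - [0.03, -0.04, -0.05, -0.28]
    - [0.06, -0.08, -0.05, -0.43]
    - [0.09, -0.12, -0.05, -0.57]
    - [0.12, -0.16, -0.05, -0.71]
    - [0.15, -0.2, -0.05, -0.85]
    - [0.1654, -0.2285, -0.04, -1.0]
    - [0.1654, -0.2285, -0.03, -1.14]
    - [0.1654, -0.2285, -0.03, -1.28]
    - [0.1654, -0.2285, -0.03, -1.417]
    - [0.1654, -0.2285, -0.03, -1.417]
    - [0.1654, -0.2285, -0.03, -1.417]

```text
clock: 3.95
eef_pos: [671.3, 119.7, 164.2]
eef_rot: [-3.14, 0.0, 1.626]
wrist_force: [0.4, -0.1, -1.7]
finger_gap: 13.4
finger_force: 40.0
```

Run:
```python
from h import *
g=case(-8,-106); go(g,9.5,CY); c=viewer.camera('wrist'); cv2.imwrite('pics/w2.png',c['frame']); np.savez('w2.npz',**c);print(manip.read_state()['finger_gap'])
```

```text
shift m [-0.0005  0.0022  0.1547] turn -0.005 from [671.3 119.7 164.2] 1.626 t 4.0
13.737769795627345
```

View pics/w2.png

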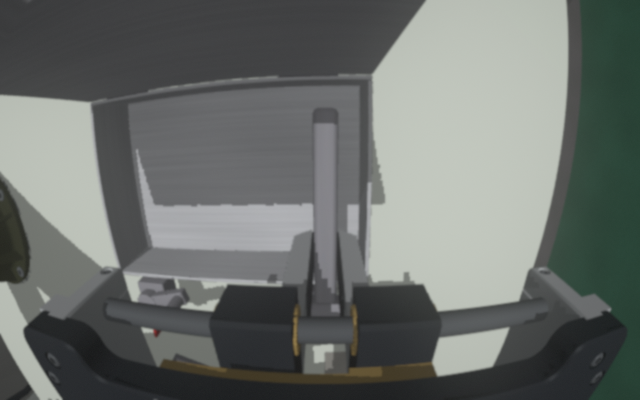

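Run:
```python
from h import *
c=load('w2')
for n,u,v,h in [('rim hinge near',94,103,75),('rim hinge far',371,77,75),('far rim hinge inner',360,83,75),('far rim low',370,262,75),('floor far',358,205,4),('front near rim in',124,270,75),('front rim',285,278,75),('tip',325,110,184)]: print(n,wray(c,u,v,h).round())
```

```text
rim hinge near [426. 213.  75.]
rim hinge far [705. 233.  75.]
far rim hinge inner [696. 227.  75.]
far rim low [720.  60.  75.]
floor far [711.  96.   4.]
front near rim in [441.  22.  75.]
front rim [636.  37.  75.]
tip [668. 202. 184.]
```

Emit:
move_arm:
  moves:
    - [-0.001, 0.002, 0.05, 0]
    - [-0.001, 0.002, 0.1, 0]
    - [-0.001, 0.002, 0.135, 0]
    - [-0.001, 0.002, 0.15, 0]
    - [-0.001, 0.002, 0.154, 0]
    - [-0.001, 0.002, 0.154, 0]
    - [-0.001, 0.002, 0.154, 0]

```text
clock: 4.7
eef_pos: [674.7, 119.0, 13.5]
eef_rot: [3.138, -0.0, 1.629]
wrist_force: [-0.3, 0.2, -1.4]
finger_gap: 13.7
finger_force: 40.0
```

Emit:
move_arm:
  moves:
    - [0, 0, 0, 0]
    - [0, 0, 0, 0]
    - [0, 0, 0, 0]
    - [0, 0, 0, 0]
    - [0, 0, -0.04, 0]
    - [0, 0, -0.09, 0]
    - [0, 0, -0.14, 0]
    - [0, 0, -0.17, 0]
    - [0, 0, -0.17, 0]
  jaw: 0.032

```text
clock: 5.6
eef_pos: [675.1, 119.1, 187.0]
eef_rot: [3.133, -0.001, 1.63]
wrist_force: [-0.9, -0.1, -0.1]
finger_gap: 32.2
finger_force: 0.0
```

Run:
```python
from h import *
c=viewer.camera('top'); np.savez('t2.npz',**c); measure(c); go((504,-216),150,-.283); go((504,-216),4,-.283)
```

```text
3621 mid [ 534. -203.] yaw 0.286 len 348 near [ 367. -252.] far [ 701. -154.] w 210
201 mid [ 574. -355.] yaw -0.279 len 142 near [ 506. -336.] far [ 642. -375.] w 23
shift m [-0.3244 -0.1898  0.0327] turn 1.913 from [674.2 119.  183.5] 1.63 t 5.7
shift m [-0.3244 -0.1904  0.1787] turn 1.913 from [674.2 119.  183.5] 1.63 t 5.7
```

Emit:
move_arm:
  moves:
    - [-0.04, -0.024, 0, 0.15]
    - [-0.08, -0.047, 0, 0.3]
    - [-0.12, -0.07, 0, 0.45]
    - [-0.16, -0.094, 0, 0.6]
    - [-0.2, -0.117, 0, 0.75]
    - [-0.24, -0.14, 0, 0.9]
    - [-0.28, -0.164, 0, 1.05]
    - [-0.3244, -0.1898, 0.01, 1.2]
    - [-0.3244, -0.1898, 0.02, 1.35]
    - [-0.3244, -0.1898, 0.03, 1.5]
    - [-0.3244, -0.1898, 0.03, 1.65]
    - [-0.3244, -0.1898, 0.03, 1.8]
  jaw: 0.05

```text
clock: 6.85
eef_pos: [502.3, -215.9, 149.2]
eef_rot: [-3.141, 0.003, -0.177]
wrist_force: [-0.1, 0.4, -0.6]
finger_gap: 49.9
finger_force: 0.0
```

Emit:
move_arm:
  moves:
    - [0, 0, 0, 0.113]
    - [0, 0, 0, 0.113]
    - [0, 0, 0, 0.113]

```text
clock: 7.15
eef_pos: [502.8, -215.9, 150.3]
eef_rot: [-3.141, 0.002, -0.28]
wrist_force: [-0.2, 0.2, 0.4]
finger_gap: 49.7
finger_force: 0.0
```

```bash
cat >> h.py <<'E'
def wmeas(c,h=10,near=None,rad=130):
    """elongated grey things below the wrist camera, ray-cast at height h; sorted by distance to near"""
    hsv=cv2.cvtColor(c['frame'],cv2.COLOR_BGR2HSV); hue,sat=hsv[...,0].astype(int),hsv[...,1]
    m=((hue>120)&(sat<60)&(hsv[...,2]>50)&(hsv[...,2]<150)).astype(np.uint8); m[262:]=0
    n,l,s,ce=cv2.connectedComponentsWithStats(m)
    for i in range(1,n):
        if s[i,4]<250: continue
        v,u=np.nonzero(l==i); q=np.array([wray(c,a,b,h)[:2] for a,b in zip(u,v)]); mu=q.mean(0)
        if near is not None and np.linalg.norm(mu-near)>rad: continue
        w,V=np.linalg.eigh(np.cov((q-mu).T)); ax=V[:,1]*np.sign(V[0,1]); t=(q-mu)@ax
        print('wm',s[i],'mu',mu.round(),'yaw',round(np.arctan2(ax[1],ax[0]),3),'near',(mu+ax*t.min()).round(),'far',(mu+ax*t.max()).round())
E
python3 - <<'E'
from h import *
c=viewer.camera('wrist'); cv2.imwrite('pics/w3.png',c['frame']); np.savez('w3.npz',**c)
wmeas(c,10,(550,-230),140)
go((504,-216),4,-.283)
E
```

```text
shift m [ 0.0012 -0.0002  0.1465] turn 0.003 from [ 502.9 -216.   150.5] -0.28 t 7.2
```

View pics/w3.png

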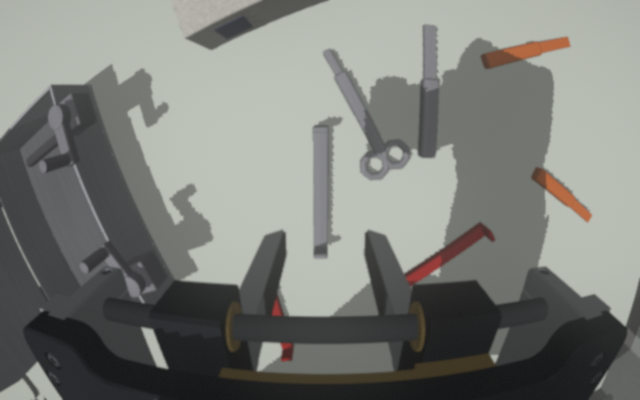

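The retractor runs from (321,127) to (320,255), centred between the fingers, so I go straight down.

Emit:
move_arm:
  moves:
    - [0.001, 0, 0.05, 0]
    - [0.001, 0, 0.1, 0]
    - [0.001, 0, 0.14, 0]
    - [0.001, 0, 0.146, 0]
    - [0.001, 0, 0.146, 0]
    - [0.001, 0, 0.146, 0]

```text
clock: 7.8
eef_pos: [505.3, -216.9, 7.3]
eef_rot: [3.141, -0.003, -0.282]
wrist_force: [0.1, 0.0, 0.0]
finger_gap: 50.1
finger_force: 0.0
```

Emit:
move_arm:
  moves:
    - [0, 0, 0, 0]
    - [0, 0, 0, 0]
    - [0, 0, 0, 0]
    - [0, 0, 0, 0]
    - [0, 0, 0, 0]
    - [0, 0, 0, 0]
    - [0, 0, -0.05, 0]
    - [0, 0, -0.1, 0]
    - [0, 0, -0.15, 0]
    - [0, 0, -0.18, 0]
    - [0, 0, -0.18, 0]
  jaw: 0

```text
clock: 8.9
eef_pos: [505.5, -217.1, 189.5]
eef_rot: [3.14, -0.007, -0.283]
wrist_force: [-0.1, 0.8, -1.8]
finger_gap: 15.3
finger_force: 40.0
```

Run:
```python
from h import *
go(case(0,-35),180,CY)
```

```text
shift m [-0.0025 -0.3536  0.009 ] turn -1.913 from [ 505.5 -217.1  189.5] -0.283 t 8.9
```

Emit:
move_arm:
  moves:
    - [0, -0.03, 0.0, -0.15]
    - [0, -0.06, 0, -0.3]
    - [0, -0.09, 0, -0.45]
    - [0, -0.13, 0, -0.6]
    - [0, -0.17, 0, -0.75]
    - [0, -0.21, 0, -0.9]
    - [0, -0.25, 0, -1.05]
    - [0, -0.29, 0, -1.2]
    - [-0.0025, -0.33, 0, -1.35]
    - [-0.0025, -0.3536, 0, -1.5]
    - [-0.0025, -0.3536, 0.0, -1.65]
    - [-0.0025, -0.3536, 0, -1.8]

```text
clock: 10.1
eef_pos: [600.0, 124.6, 183.0]
eef_rot: [-3.139, 0.001, 1.524]
wrist_force: [0.3, 0.2, -1.2]
finger_gap: 15.2
finger_force: 40.0
```

Emit:
move_arm:
  moves:
    - [0, 0, 0, -0.113]
    - [0, 0, 0, -0.113]
    - [0, 0, 0, -0.113]

```text
clock: 10.4
eef_pos: [600.3, 123.7, 184.1]
eef_rot: [-3.14, 0.0, 1.626]
wrist_force: [-0.4, -0.1, -2.0]
finger_gap: 15.4
finger_force: 40.0
```

Run:
```python
from h import *
go(case(0,-35),10,CY)
c=viewer.camera('top'); np.savez('t3.npz',**c); cv2.imwrite('pics/t3.png',c['frame'])
print(manip.read_state()['finger_gap'])
```

```text
shift m [-0.0006  0.0019  0.1741] turn -0.004 from [600.3 123.7 184.1] 1.626 t 10.4
15.197411402727802
```

Emit:
move_arm:
  moves:
    - [-0.001, 0, 0.05, 0]
    - [-0.001, 0, 0.1, 0]
    - [-0.001, 0, 0.145, 0]
    - [-0.001, 0, 0.168, 0]
    - [-0.001, 0, 0.174, 0]
    - [-0.001, 0, 0.175, 0]
    - [-0.001, 0, 0.175, 0]

```text
clock: 11.15
eef_pos: [600.8, 122.8, 10.5]
eef_rot: [3.141, -0.0, 1.628]
wrist_force: [0.0, -0.9, -1.5]
finger_gap: 15.5
finger_force: 39.9
```

Emit:
move_arm:
  moves:
    - [0, 0, 0, 0]
    - [0, 0, 0, 0]
    - [0, 0, 0, 0]
    - [0, 0, 0, 0]
    - [0, 0, -0.04, 0]
    - [0, 0, -0.09, 0]
    - [0, 0, -0.14, 0]
    - [0, 0, -0.17, 0]
    - [0, 0, -0.17, 0]
  jaw: 0.034

```text
clock: 12.05
eef_pos: [602.3, 123.1, 185.5]
eef_rot: [3.134, -0.001, 1.63]
wrist_force: [0.8, -0.2, 0.1]
finger_gap: 34.0
finger_force: 0.0
```

Run:
```python
from h import *
go((564,-280),170,.21)
```

```text
shift m [-0.4001 -0.0621  0.0147] turn 1.42 from [602.3 123.1 185.5] 1.63 t 12.1
```

Emit:
move_arm:
  moves:
    - [-0.04, -0.006, 0, 0.14]
    - [-0.08, -0.012, 0, 0.28]
    - [-0.12, -0.019, 0, 0.42]
    - [-0.16, -0.025, 0, 0.57]
    - [-0.2, -0.031, 0, 0.71]
    - [-0.24, -0.037, 0, 0.85]
    - [-0.28, -0.043, 0, 1.0]
    - [-0.32, -0.05, 0, 1.14]
    - [-0.36, -0.056, 0, 1.28]
    - [-0.4, -0.062, 0.01, 1.42]
    - [-0.4, -0.062, 0.015, 1.42]
    - [-0.4, -0.062, 0.015, 1.42]
  jaw: 0.04

```text
clock: 13.25
eef_pos: [561.5, -280.4, 163.3]
eef_rot: [-3.139, 0.002, 0.209]
wrist_force: [0.2, -0.6, 0.2]
finger_gap: 40.2
finger_force: 0.0
```

Run:
```python
from h import *
c=viewer.camera('wrist'); cv2.imwrite('pics/w4.png',c['frame']); np.savez('w4.npz',**c)
go((564,-280),4,.21)
```

```text
shift m [0.002  0.001  0.1602] turn 0.001 from [ 562.  -279.6  164.2] 0.211 t 13.3
```

View pics/w4.png

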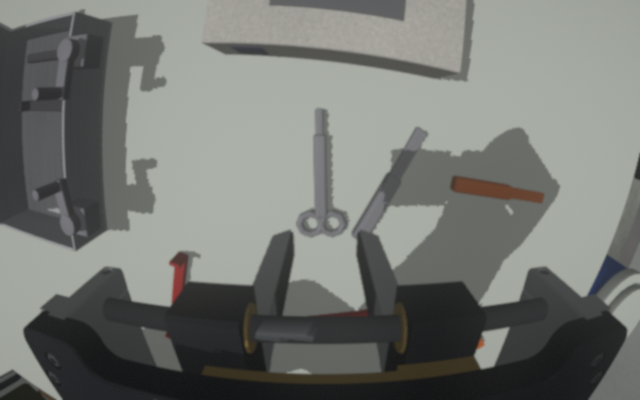

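The forceps' tip is at (320,110) and its rings are at (322,222). I check the grasp point before descending.

Run:
```python
from h import *
c=load('w4')
for n,u,v,h in [('tip',320,110,10),('shankstart',319.5,137,12),('shankend',322,207,12),('ring',322,222,10)]: print(n,wray(c,u,v,h).round())
```

```text
tip [ 641. -259.   10.]
shankstart [ 613. -264.   12.]
shankend [ 537. -283.   12.]
ring [ 519. -287.   10.]
```

Emit:
move_arm:
  moves:
    - [0.002, -0.001, 0.05, 0]
    - [0.002, -0.001, 0.1, 0]
    - [0.002, -0.001, 0.145, 0]
    - [0.002, -0.001, 0.158, 0]
    - [0.002, -0.001, 0.16, 0]
    - [0.002, -0.001, 0.16, 0]

```text
clock: 13.9
eef_pos: [565.3, -278.8, 7.4]
eef_rot: [3.14, -0.002, 0.211]
wrist_force: [0.4, -0.1, 1.3]
finger_gap: 39.9
finger_force: 0.0
```

Emit:
move_arm:
  moves:
    - [0, 0, 0, 0]
    - [0, 0, 0, 0]
    - [0, 0, 0, 0]
    - [0, 0, 0, 0]
    - [0, 0, 0, 0]
    - [0, 0, 0, 0]
    - [0, 0, -0.05, 0]
    - [0, 0, -0.1, 0]
    - [0, 0, -0.15, 0]
    - [0, 0, -0.18, 0]
    - [0, 0, -0.18, 0]
  jaw: 0

```text
clock: 15.0
eef_pos: [565.4, -279.6, 190.3]
eef_rot: [3.136, -0.006, 0.21]
wrist_force: [0.3, -0.1, -1.6]
finger_gap: 13.5
finger_force: 40.0
```

Run:
```python
from h import *
go(case(-2,35),185,CY)
```

```text
shift m [ 0.05   -0.3947  0.0036] turn -1.42 from [ 565.4 -279.6  190.3] 0.21 t 15.0
```

Emit:
move_arm:
  moves:
    - [0.005, -0.04, 0, -0.14]
    - [0.01, -0.08, 0, -0.28]
    - [0.015, -0.12, 0, -0.43]
    - [0.02, -0.16, 0, -0.57]
    - [0.025, -0.2, 0, -0.71]
    - [0.03, -0.24, 0, -0.85]
    - [0.035, -0.28, 0, -1.0]
    - [0.04, -0.32, 0, -1.14]
    - [0.045, -0.36, 0, -1.28]
    - [0.05, -0.3947, 0, -1.42]
    - [0.05, -0.3947, 0, -1.42]
    - [0.05, -0.3947, 0, -1.42]

```text
clock: 16.2
eef_pos: [530.3, 118.0, 184.1]
eef_rot: [-3.14, 0.0, 1.63]
wrist_force: [0.3, -0.2, -1.5]
finger_gap: 13.4
finger_force: 40.0
```

Run:
```python
from h import *
go(case(-2,35),9,CY); print(manip.read_state()['finger_gap'])
c=viewer.camera('wrist'); cv2.imwrite('pics/w5.png',c['frame']); np.savez('w5.npz',**c)
```

```text
shift m [-0.0011  0.0021  0.1751] turn -0.0 from [530.3 118.  184.1] 1.63 t 16.2
13.377444749508564
```

View pics/w5.png

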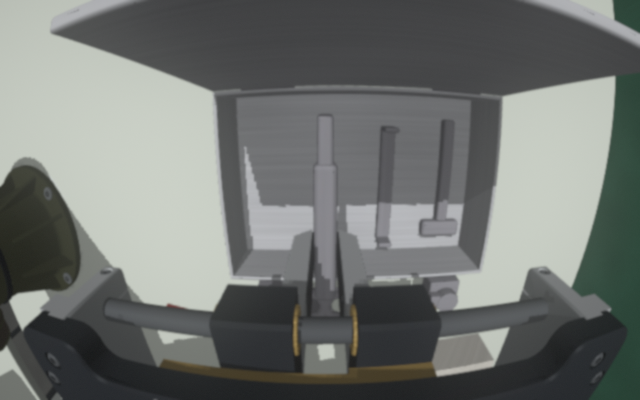

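The retractor (388,185) and trephine (445,180) lie flat in the case, and the forceps are held straight.

Emit:
move_arm:
  moves:
    - [-0.001, 0.001, 0.05, 0]
    - [-0.001, 0.001, 0.1, 0]
    - [-0.001, 0.001, 0.145, 0]
    - [-0.001, 0.001, 0.168, 0]
    - [-0.001, 0.001, 0.174, 0]
    - [-0.001, 0.001, 0.175, 0]
    - [-0.001, 0.001, 0.175, 0]

```text
clock: 16.95
eef_pos: [532.0, 115.7, 10.3]
eef_rot: [-3.141, 0.0, 1.627]
wrist_force: [0.4, 0.3, -1.0]
finger_gap: 13.5
finger_force: 40.0
```

Emit:
move_arm:
  moves:
    - [0, 0, 0, 0]
    - [0, 0, 0, 0]
    - [0, 0, 0, 0]
    - [0, 0, 0, 0]
    - [0, 0, -0.04, 0]
    - [0, 0, -0.09, 0]
    - [0, 0, -0.14, 0]
    - [0, 0, -0.17, 0]
    - [0, 0, -0.17, 0]
  jaw: 0.032

```text
clock: 17.85
eef_pos: [533.4, 117.1, 184.9]
eef_rot: [3.134, -0.001, 1.63]
wrist_force: [0.2, 0.6, 0.2]
finger_gap: 32.0
finger_force: 0.0
```

Run:
```python
from h import *
go((558,-350.5),170,-.281)
```

```text
shift m [-0.4682 -0.0032  0.0145] turn 1.911 from [533.4 117.1 184.9] 1.63 t 17.9
```

Emit:
move_arm:
  moves:
    - [-0.04, 0, 0, 0.15]
    - [-0.08, 0, 0, 0.3]
    - [-0.12, 0, 0, 0.45]
    - [-0.16, 0, 0, 0.6]
    - [-0.2, 0, 0, 0.75]
    - [-0.24, 0, 0, 0.9]
    - [-0.28, 0, 0, 1.05]
    - [-0.32, 0, 0, 1.2]
    - [-0.36, 0, 0, 1.35]
    - [-0.4, -0.003, 0, 1.5]
    - [-0.44, -0.003, 0, 1.65]
    - [-0.468, -0.003, 0.01, 1.8]
  jaw: 0.045

```text
clock: 19.05
eef_pos: [556.2, -353.1, 169.9]
eef_rot: [3.141, -0.001, -0.178]
wrist_force: [0.1, 0.7, -0.2]
finger_gap: 45.0
finger_force: 0.0
```

Emit:
move_arm:
  moves:
    - [0, 0, 0, 0.111]
    - [0, 0, 0, 0.111]
    - [0, 0, 0, 0.111]

```text
clock: 19.35
eef_pos: [556.4, -350.1, 169.6]
eef_rot: [-3.141, 0.001, -0.277]
wrist_force: [-0.7, 0.9, -0.4]
finger_gap: 45.3
finger_force: 0.0
```

Run:
```python
from h import *
c=viewer.camera('wrist'); cv2.imwrite('pics/w6.png',c['frame']); np.savez('w6.npz',**c)
go((558,-350.5),4,-.281)
```

```text
shift m [1.60e-03 1.00e-04 1.66e-01] turn 0.004 from [ 556.6 -350.   170. ] -0.277 t 19.4
```

View pics/w6.png

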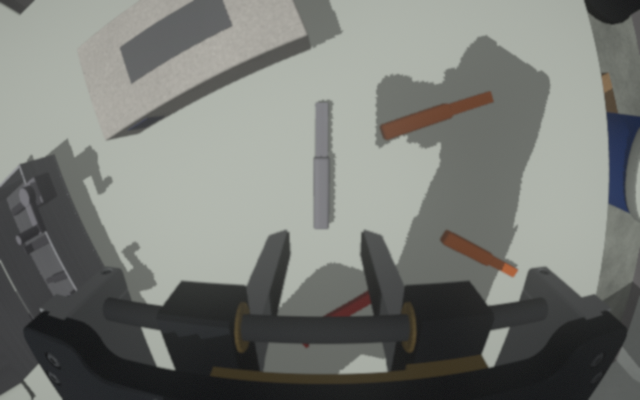

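The chisel is centred, with its handle from (321,158) to (320,228) and its blade up to (322,100).

Emit:
move_arm:
  moves:
    - [0.001, 0, 0.05, 0]
    - [0.001, 0, 0.1, 0]
    - [0.001, 0, 0.145, 0]
    - [0.001, 0, 0.163, 0]
    - [0.001, 0, 0.166, 0]
    - [0.001, 0, 0.166, 0]

```text
clock: 20.0
eef_pos: [557.8, -350.7, 4.9]
eef_rot: [3.141, -0.001, -0.279]
wrist_force: [-0.5, -0.3, 0.4]
finger_gap: 44.9
finger_force: 0.0
```

Emit:
move_arm:
  moves:
    - [0, 0, 0, 0]
    - [0, 0, 0, 0]
    - [0, 0, 0, 0]
    - [0, 0, 0, 0]
    - [0, 0, 0, 0]
    - [0, 0, 0, 0]
    - [0, 0, -0.05, 0]
    - [0, 0, -0.1, 0]
    - [0, 0, -0.15, 0]
    - [0, 0, -0.18, 0]
    - [0, 0, -0.18, 0]
  jaw: 0

```text
clock: 21.1
eef_pos: [558.6, -351.8, 189.5]
eef_rot: [3.139, -0.007, -0.281]
wrist_force: [0.0, -0.7, -1.1]
finger_gap: 17.5
finger_force: 40.0
```

Run:
```python
from h import *
go(case(-15,104),185,CY)
```

```text
shift m [-0.2162 -0.4077  0.0018] turn -1.911 from [ 558.6 -351.8  189.5] -0.281 t 21.1
```

Emit:
move_arm:
  moves:
    - [-0.018, -0.034, 0, -0.15]
    - [-0.036, -0.068, 0, -0.3]
    - [-0.054, -0.102, 0, -0.45]
    - [-0.072, -0.136, 0, -0.6]
    - [-0.09, -0.17, 0, -0.75]
    - [-0.108, -0.204, 0, -0.9]
    - [-0.126, -0.238, 0, -1.05]
    - [-0.144, -0.272, 0, -1.2]
    - [-0.162, -0.306, 0, -1.35]
    - [-0.18, -0.34, 0, -1.5]
    - [-0.2, -0.38, 0, -1.65]
    - [-0.2162, -0.4077, 0, -1.8]

```text
clock: 22.3
eef_pos: [461.7, 102.8, 183.1]
eef_rot: [-3.14, 0.0, 1.526]
wrist_force: [0.9, -0.0, -0.8]
finger_gap: 17.7
finger_force: 40.0
```

Emit:
move_arm:
  moves:
    - [0, 0, 0, -0.111]
    - [0, 0, 0, -0.111]
    - [0, 0, 0, -0.111]

```text
clock: 22.6
eef_pos: [462.6, 100.5, 183.5]
eef_rot: [-3.14, 0.0, 1.626]
wrist_force: [0.5, -0.2, -1.8]
finger_gap: 17.5
finger_force: 40.0
```

Run:
```python
from h import *
go(case(-15,104),9,CY); print(manip.read_state()['finger_gap'])
```

```text
shift m [-0.0007  0.0017  0.1745] turn -0.004 from [462.6 100.5 183.5] 1.626 t 22.6
17.511698815824598
```

Emit:
move_arm:
  moves:
    - [-0.001, 0.001, 0.05, 0]
    - [-0.001, 0.001, 0.1, 0]
    - [-0.001, 0.001, 0.145, 0]
    - [-0.001, 0.001, 0.168, 0]
    - [-0.001, 0.001, 0.174, 0]
    - [-0.001, 0.001, 0.174, 0]
    - [-0.001, 0.001, 0.174, 0]

```text
clock: 23.3
eef_pos: [464.2, 99.3, 10.5]
eef_rot: [3.141, 0.0, 1.627]
wrist_force: [0.4, 0.1, -1.3]
finger_gap: 17.6
finger_force: 40.0
```

Emit:
move_arm:
  moves:
    - [0, 0, 0, 0]
    - [0, 0, 0, 0]
    - [0, 0, 0, 0]
    - [0, 0, 0, 0]
    - [0, 0, -0.04, 0]
    - [0, 0, -0.09, 0]
    - [0, 0, -0.14, 0]
    - [0, 0, -0.19, 0]
    - [-0.04, -0.03, -0.22, 0]
    - [-0.08, -0.06, -0.25, 0]
    - [-0.08, -0.08, -0.25, 0]
    - [-0.08, -0.08, -0.25, 0]
  jaw: 0.032

```text
clock: 24.5
eef_pos: [387.4, 14.1, 262.0]
eef_rot: [3.138, 0.001, 1.628]
wrist_force: [0.4, -0.6, 0.3]
finger_gap: 32.1
finger_force: 0.0
```

Run:
```python
from h import *
c=viewer.camera('wrist'); cv2.imwrite('pics/w7.png',c['frame']); np.savez('w7.npz',**c)
P=None
s=manip.read_state(); print(s['eef_pos'],s['joints'].round(2))
t=viewer.camera('top'); np.savez('t7.npz',**t)
P=cloud(t).reshape(-1,3); m=(P[:,2]>90)&(P[:,2]<300)&(P[:,1]>205)&(P[:,1]<320)&(P[:,0]>480)&(P[:,0]<720); q=P[m]
for a in range(90,300,20):
    k=(q[:,2]>=a)&(q[:,2]<a+20); 
    if k.sum()>3: print(a,k.sum(),np.median(q[k,1]-.06*(q[k,0]-567)).round())
```

```text
[388.3666161   14.74632882 261.19861943] [-0.06 -0.12  1.85  0.    1.41 -0.11]
90 88 225.0
110 80 227.0
130 112 230.0
150 101 231.0
170 89 233.0
190 104 235.0
210 103 237.0
230 149 240.0
250 163 242.0
270 164 246.0
```

View pics/w7.png

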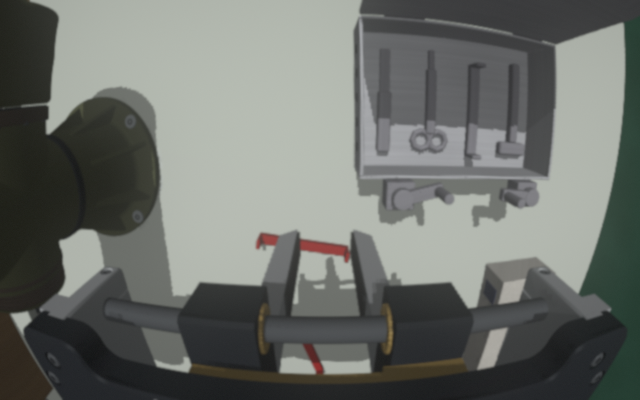

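All four instruments lie separately on the case floor at (384,100), (430,100), (475,110) and (513,110). Turnbutton arm A is at about (403,198) to (447,195) and looks partly turned, so I'll push both stubs clear before closing the lid.

Run:
```python
from h import *
print(case(-120,95),case(-120,50),case(-120,-50)); go(case(-82,52),170,CY); go(case(-82,-52),170,CY)
```

```text
[479.28398118  -4.42288484] [524.20477343  -1.75409803] [624.02875623   4.17653933]
shift m [0.0132 0.132  0.0907] turn -0.001 from [388.8  15.2 260.6] 1.629 t 24.6
shift m [0.0133 0.236  0.0909] turn -0.001 from [388.8  15.2 260.6] 1.629 t 24.6
```

Emit:
move_arm:
  moves:
    - [0.013, 0.05, 0.0, 0]
    - [0.013, 0.1, 0.02, 0]
    - [0.013, 0.132, 0.06, 0]
    - [0.013, 0.132, 0.1, 0]
    - [0.013, 0.132, 0.14, 0]
    - [0.013, 0.132, 0.147, 0]
    - [0.013, 0.132, 0.147, 0]
    - [0.007, 0.132, 0.147, 0]
    - [0.001, 0.132, 0.147, 0]
    - [-0.005, 0.132, 0.147, 0]
    - [-0.009, 0.132, 0.147, 0]
    - [-0.01, 0.132, 0.147, 0]
  jaw: 0

```text
clock: 25.8
eef_pos: [521.9, 16.3, 114.9]
eef_rot: [3.138, -0.007, 1.63]
wrist_force: [-0.0, 36.0, 8.4]
finger_gap: 0.6
finger_force: 18.1
```

Emit:
move_arm:
  moves:
    - [0, 0, 0, 0]
    - [0, 0, 0, 0]

```text
clock: 26.0
eef_pos: [521.8, 16.5, 114.9]
eef_rot: [3.138, -0.006, 1.63]
wrist_force: [0.7, 31.9, 7.5]
finger_gap: 0.4
finger_force: 15.8
```

Emit:
move_arm:
  moves:
    - [0.02, 0, 0, 0]
    - [0.025, 0, -0.03, 0]
    - [0.025, 0.04, -0.03, 0]
    - [0.025, 0.08, -0.03, 0]
    - [0.025, 0.103, -0.03, 0]
    - [0.025, 0.103, 0, 0]
    - [0.025, 0.103, 0, 0]
    - [0.018, 0.103, 0, 0]
    - [0.012, 0.103, 0, 0]
    - [0.006, 0.103, 0, 0]
    - [0.003, 0.103, 0, 0]
    - [0.003, 0.103, 0, 0]

```text
clock: 27.2
eef_pos: [623.9, 24.0, 114.8]
eef_rot: [3.14, -0.004, 1.63]
wrist_force: [-3.6, 15.5, 6.6]
finger_gap: 0.7
finger_force: 7.6
```

Emit:
move_arm:
  moves:
    - [0.002, 0, 0, 0]
    - [0.02, 0, 0, 0]
    - [0.025, 0, -0.05, 0]
    - [0.025, 0, -0.1, 0]
    - [0.025, 0, -0.1, 0]

```text
clock: 27.7
eef_pos: [624.3, 48.0, 221.1]
eef_rot: [3.13, 0.001, 1.63]
wrist_force: [-0.3, 0.1, 0.1]
finger_gap: 0.6
finger_force: 0.0
```

Run:
```python
from h import *
s=manip.read_state(); p=s['eef_pos']; print(p, s['clock'])
# fit lid angle from t7: y offset vs z
print('lid edge free (model): ', case(100,0))
for z in (190,): pass
```

```text
[624.33081095  47.99719587 221.14211575] 27.7
lid edge free (model):  [561.06936264 220.82398279]
```

```bash
cat >> h.py <<'E'
def lidpath(ths,r=150,w=11,y=-60,pen=0):
    s=manip.read_state(); p=s['eef_pos']; Rt=Rm(s['eef_rot']); rows=[]
    for th in ths:
        x=100-r*np.cos(th)+(8-pen)*np.sin(th); z=76+r*np.sin(th)+(8-pen)*np.cos(th)
        g=case(x+w,y); d=Rt.T@(np.array([*g,z])-p)/1000; rows.append([*(d.round(3).tolist()),0])
    print(rows)
E
python3 - <<'E'
from h import *
go(case(165,-60),310,CY); go(case(165,-60),226,CY)
E
```

```text
shift m [ 0.2412  0.0082 -0.0889] turn 0.0 from [624.3  48.  221.1] 1.63 t 27.7
shift m [ 0.2413  0.0072 -0.0049] turn 0.0 from [624.3  48.  221.1] 1.63 t 27.7
```

Emit:
move_arm:
  moves:
    - [0.0, 0.008, -0.04, 0]
    - [0.0, 0.008, -0.085, 0]
    - [0.04, 0.008, -0.1, 0]
    - [0.09, 0.008, -0.1, 0]
    - [0.14, 0.008, -0.1, 0]
    - [0.19, 0.008, -0.1, 0]
    - [0.225, 0.008, -0.1, 0]
    - [0.241, 0.008, -0.1, 0]
    - [0.241, 0.008, -0.06, 0]
    - [0.241, 0.008, -0.02, 0]
    - [0.241, 0.008, -0.005, 0]
    - [0.241, 0.008, -0.005, 0]

```text
clock: 28.9
eef_pos: [615.4, 287.3, 215.6]
eef_rot: [-3.138, 0.002, 1.629]
wrist_force: [-0.1, -0.3, 0.0]
finger_gap: 0.3
finger_force: 0.0
```

Run:
```python
from h import *
s=manip.read_state(); print(s['eef_pos'],s['joints'].round(2),s['wrist_force'])
lidpath(np.arange(1.75,-.01,-.125),pen=3)
```

```text
[615.38962683 287.30351525 215.62125494] [ 0.38  0.6   1.08 -0.    1.47  0.32] [-0.10077297 -0.3235465   0.03102151]
[[-0.02, 0.002, -0.007, 0], [-0.039, 0.002, -0.01, 0], [-0.058, 0.002, -0.01, 0], [-0.076, 0.002, -0.008, 0], [-0.095, 0.002, -0.004, 0], [-0.112, 0.002, 0.002, 0], [-0.129, 0.002, 0.011, 0], [-0.144, 0.002, 0.022, 0], [-0.158, 0.002, 0.034, 0], [-0.171, 0.002, 0.048, 0], [-0.181, 0.002, 0.064, 0], [-0.19, 0.002, 0.08, 0], [-0.196, 0.002, 0.098, 0], [-0.2, 0.003, 0.116, 0], [-0.202, 0.003, 0.135, 0]]
```

Emit:
move_arm:
  moves:
    - [0, 0, 0, 0]
    - [0, 0, 0, 0]
    - [0, 0, 0, 0]

```text
clock: 29.2
eef_pos: [616.5, 288.2, 219.7]
eef_rot: [3.14, -0.001, 1.63]
wrist_force: [-0.1, -0.4, -0.2]
finger_gap: 0.5
finger_force: 0.0
```

Run:
```python
from h import *
lidpath(np.arange(1.75,-.01,-.125),pen=3)
```

```text
[[-0.021, 0.001, -0.003, 0], [-0.04, 0.001, -0.006, 0], [-0.059, 0.001, -0.006, 0], [-0.077, 0.001, -0.004, 0], [-0.095, 0.001, -0.0, 0], [-0.113, 0.001, 0.006, 0], [-0.13, 0.001, 0.015, 0], [-0.145, 0.001, 0.025, 0], [-0.159, 0.001, 0.038, 0], [-0.172, 0.001, 0.052, 0], [-0.182, 0.001, 0.067, 0], [-0.191, 0.001, 0.084, 0], [-0.197, 0.001, 0.102, 0], [-0.201, 0.001, 0.12, 0], [-0.203, 0.001, 0.139, 0]]
```

Emit:
move_arm:
  moves:
    - [-0.021, 0.001, -0.003, 0]
    - [-0.04, 0.001, -0.006, 0]
    - [-0.059, 0.001, -0.006, 0]
    - [-0.077, 0.001, -0.004, 0]
    - [-0.095, 0.001, 0, 0]
    - [-0.113, 0.001, 0.006, 0]
    - [-0.13, 0.001, 0.015, 0]
    - [-0.145, 0.001, 0.025, 0]
    - [-0.159, 0.001, 0.038, 0]
    - [-0.172, 0.001, 0.052, 0]
    - [-0.172, 0.001, 0.052, 0]

```text
clock: 30.3
eef_pos: [626.4, 114.6, 163.4]
eef_rot: [-3.137, 0.001, 1.628]
wrist_force: [0.2, 0.6, 0.3]
finger_gap: 0.5
finger_force: 0.0
```

Run:
```python
from h import *
lidpath([.5,.375,.25,.125,0],pen=3)
c=viewer.camera('scene'); cv2.imwrite('pics/s8.png',c['frame'][60:300,200:520].repeat(2,0).repeat(2,1))
```

```text
[[-0.008, 0.001, 0.011, 0], [-0.017, 0.001, 0.028, 0], [-0.023, 0.001, 0.045, 0], [-0.027, 0.001, 0.064, 0], [-0.029, 0.001, 0.082, 0]]
```

View pics/s8.png

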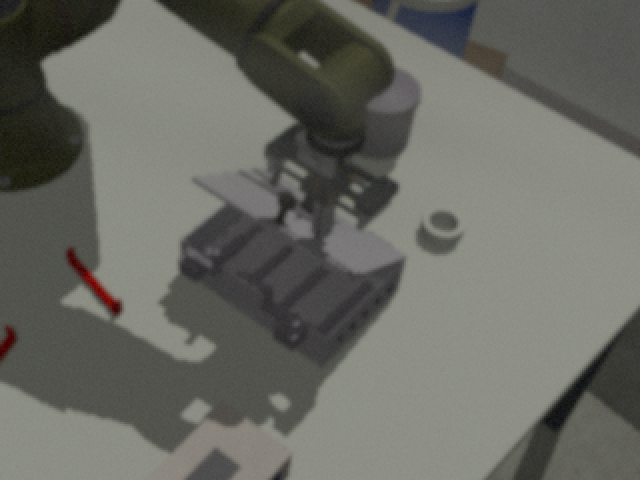

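The lid is coming down at about (310,225), with the finger behind it. I continue.

Emit:
move_arm:
  moves:
    - [-0.008, 0.001, 0.011, 0]
    - [-0.017, 0.001, 0.028, 0]
    - [-0.023, 0.001, 0.045, 0]
    - [-0.027, 0.001, 0.064, 0]
    - [-0.029, 0.001, 0.078, 0]
    - [-0.029, 0.001, 0.083, 0]
    - [-0.029, 0.001, 0.085, 0]
    - [-0.029, 0.001, 0.085, 0]

```text
clock: 31.15
eef_pos: [629.6, 87.3, 83.6]
eef_rot: [-3.141, 0.001, 1.63]
wrist_force: [-15.3, -5.3, 22.3]
finger_gap: 0.3
finger_force: 11.2
```

Emit:
move_arm:
  moves:
    - [0, 0, -0.04, 0]
    - [0, -0.03, -0.09, 0]
    - [-0.03, -0.06, -0.14, 0]
    - [-0.07, -0.06, -0.18, 0]
    - [-0.1, -0.06, -0.2, 0]
    - [-0.1, -0.06, -0.2, 0]
    - [-0.1, -0.06, -0.2, 0]
    - [-0.1, -0.06, -0.2, 0]

```text
clock: 31.95
eef_pos: [575.7, -14.9, 279.8]
eef_rot: [-3.14, -0.001, 1.63]
wrist_force: [0.1, 0.1, -0.1]
finger_gap: 0.4
finger_force: 0.0
```

Run:
```python
from h import *
c=viewer.camera('wrist'); cv2.imwrite('pics/w9.png',c['frame']); np.savez('w9.npz',**c); print(manip.read_state()['eef_pos'])
```

```text
[575.65723945 -14.57915551 279.49496093]
```

View pics/w9.png

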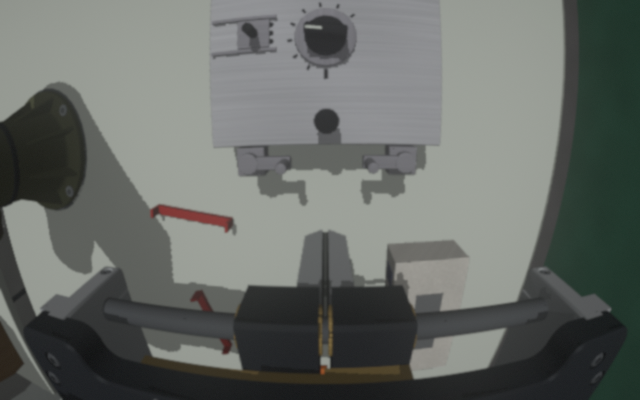

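The lid is shut. The handle is at (326,121), the counter at (327,35) with its white line pointing left, and the vent stub at (249,31). Turnbutton arms A (250–288,162) and B (368–402,162) are clear.

Run:
```python
from h import *
c=load('w9')
for n,u,v,h in [('edgeL',212,146,84),('edgeR',441,145,84),('handle top',326,121,127),('pivA',250,162,103),('pivB',402,162,103),('stubA',285,163,134),('stubB',370,163,134),('counter ctr',327,36,128),('line out',305,25,128),('line in',320,28,128),('vent top',246,28,120),('ventstub base',258,42,90),('tick',326,73,86)]:
    p=wray(c,u,v,h); q=p[:2]-C; print(n,p.round(),'case',(q@EX).round(),(q@EY).round())
```

```text
edgeL [431.  17.  84.] case -96.0 142.0
edgeR [721.  36.  84.] case -94.0 -148.0
handle top [573.  55. 127.] case -66.0 -2.0
pivA [486.   2. 103.] case -114.0 88.0
pivB [666.  13. 103.] case -114.0 -92.0
stubA [532.   8. 134.] case -111.0 41.0
stubB [623.  14. 134.] case -110.0 -49.0
counter ctr [569. 147. 128.] case 26.0 -3.0
line out [545. 158. 128.] case 38.0 20.0
line in [561. 155. 128.] case 35.0 4.0
vent top [479. 157. 120.] case 41.0 86.0
ventstub base [487. 146.  90.] case 30.0 78.0
tick [570. 111.  86.] case -10.0 -2.0
```

```bash
sed -i 's/^C=np.array(\[567,121.\])/C=np.array([568.5,123.5])/' h.py
python3 - <<'E'
from h import *
print(case(-120,50)); go(case(-120,50),160,CY-np.pi/2)
E
```

```text
[525.70477343   0.74590197]
shift m [ 0.0182 -0.0486  0.1196] turn 1.571 from [575.7 -14.6 279.5] 1.631 t 32.0
```

Emit:
move_arm:
  moves:
    - [0.002, -0.004, 0.01, 0.143]
    - [0.004, -0.008, 0.02, 0.286]
    - [0.006, -0.012, 0.03, 0.429]
    - [0.008, -0.016, 0.04, 0.572]
    - [0.01, -0.02, 0.05, 0.715]
    - [0.012, -0.025, 0.06, 0.858]
    - [0.014, -0.03, 0.07, 1.0]
    - [0.016, -0.035, 0.08, 1.144]
    - [0.018, -0.04, 0.09, 1.287]
    - [0.018, -0.045, 0.1, 1.43]
    - [0.018, -0.0486, 0.1, 1.571]
    - [0.018, -0.0486, 0.1, 1.571]
  jaw: 0.045
  squeeze: 20

```text
clock: 33.2
eef_pos: [525.6, 0.5, 179.9]
eef_rot: [-3.141, 0.002, 0.058]
wrist_force: [-0.4, -0.4, 0.0]
finger_gap: 45.1
finger_force: 0.0
```

Emit:
move_arm:
  moves:
    - [0, 0, 0, 0]
    - [0, 0, 0, 0]

```text
clock: 33.4
eef_pos: [526.4, -0.2, 181.0]
eef_rot: [-3.141, 0.0, 0.063]
wrist_force: [-0.7, 0.6, -0.6]
finger_gap: 44.9
finger_force: 0.0
```

Run:
```python
from h import *
go(case(-120,50),105,CY-np.pi/2)
c=viewer.camera('wrist'); cv2.imwrite('pics/w10.png',c['frame']); np.savez('w10.npz',**c)
```

```text
shift m [-0.0006 -0.001   0.076 ] turn 0.003 from [ 5.264e+02 -2.000e-01  1.810e+02] 0.063 t 33.4
```

View pics/w10.png

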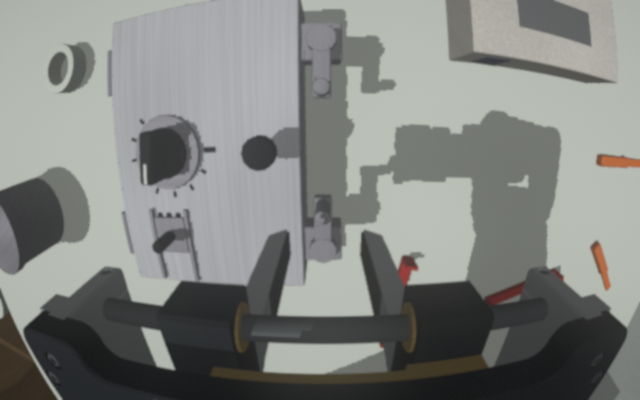

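Stub A at (322,204) is centred between the fingers, with its pivot at (322,243).

Run:
```python
from h import *
c=load('w10')
for n,u,v,h in [('stubA',322,204,134),('pivA',322,243,103),('stubB',322,86,134),('pivB',323,37,103),('handle',259,152,127),('counter',169,151,128),('vent',162,242,120),('edge',304,282,84),('edgetop',302,2,84)]:
    p=wray(c,u,v,h); q=p[:2]-C; print(n,p.round(),'case',(q@EX).round(),(q@EY).round())
```

```text
stubA [539.   2. 134.] case -119.0 37.0
pivA [492.  -0. 103.] case -119.0 84.0
stubB [627.   8. 134.] case -119.0 -51.0
pivB [670.  10. 103.] case -119.0 -95.0
handle [575.  53. 127.] case -71.0 -2.0
counter [574. 130. 128.] case 6.0 -6.0
vent [487. 150. 120.] case 31.0 80.0
edge [437.  15.  84.] case -100.0 138.0
edgetop [708.  31.  84.] case -101.0 -134.0
```

Emit:
move_arm:
  moves:
    - [0, 0, 0.04, 0]
    - [0, 0, 0.07, 0]
    - [0, 0, 0.076, 0]
    - [0, 0, 0.076, 0]
    - [0, 0, 0.076, 0]

```text
clock: 33.95
eef_pos: [527.1, -0.7, 106.8]
eef_rot: [3.141, -0.002, 0.059]
wrist_force: [-0.4, 0.7, 0.4]
finger_gap: 44.9
finger_force: 0.0
```

Emit:
move_arm:
  moves:
    - [0, 0, 0, 0]
    - [0, 0, 0, 0]
    - [0, 0, 0, 0]
    - [0, 0, 0, 0]
    - [0, 0, 0, 0]
    - [0, 0, 0, 0]
  jaw: 0

```text
clock: 34.55
eef_pos: [526.4, 1.7, 105.6]
eef_rot: [-3.138, -0.001, 0.059]
wrist_force: [-0.2, 18.3, 1.8]
finger_gap: 12.2
finger_force: 20.0
```

Emit:
move_arm:
  moves:
    - [-0.0004, -0.0058, 0, -0.13]
    - [-0.0015, -0.0116, 0, -0.26]
    - [-0.0034, -0.0171, 0, -0.39]
    - [-0.0059, -0.0224, 0, -0.52]
    - [-0.0092, -0.0272, 0, -0.65]
    - [-0.013, -0.0316, 0, -0.78]
    - [-0.0174, -0.0355, 0, -0.91]
    - [-0.0222, -0.0388, 0, -1.04]
    - [-0.0274, -0.0414, 0, -1.17]
    - [-0.033, -0.0434, 0, -1.3]
    - [-0.0387, -0.0446, 0, -1.43]
    - [-0.045, -0.045, 0, -1.57]

```text
clock: 35.75
eef_pos: [479.3, 43.8, 105.8]
eef_rot: [3.139, -0.004, 1.635]
wrist_force: [1.9, 17.9, 0.8]
finger_gap: 12.7
finger_force: 20.0
```

Run:
```python
from h import *
s=manip.read_state(); q=s['eef_pos'][:2]-C; print('case',q@EX,q@EY,'want -75,95',s['wrist_force'])
```

```text
case -74.27497875376821 93.81624094091624 want -75,95 [ 1.88456188 17.87825205  0.79810512]
```

Emit:
move_arm:
  moves:
    - [0, -0.002, 0, 0]
    - [0, -0.004, 0, 0]
    - [0, -0.006, 0, 0]
    - [0, -0.006, 0, 0]

```text
clock: 36.15
eef_pos: [477.3, 43.3, 106.3]
eef_rot: [3.129, -0.003, 1.629]
wrist_force: [35.9, 19.6, -20.9]
finger_gap: 12.4
finger_force: 20.0
```

Emit:
move_arm:
  moves:
    - [0, 0.003, 0, 0]
    - [0, 0.003, 0, 0]
    - [0, 0.003, 0, 0]
    - [0, 0.003, -0.04, 0]
    - [0, 0.003, -0.08, 0]
    - [0, 0.003, -0.09, 0]
    - [0, 0.003, -0.09, 0]
    - [0, 0.003, -0.09, 0]
  jaw: 0.045

```text
clock: 36.95
eef_pos: [475.2, 41.4, 194.1]
eef_rot: [-3.14, -0.0, 1.629]
wrist_force: [-0.1, -0.3, 0.4]
finger_gap: 45.5
finger_force: 0.0
```

Run:
```python
from h import *
go(case(-120,-50),195,CY+np.pi/2)
```

```text
shift m [-0.0434  0.1481 -0.0012] turn -1.572 from [475.2  41.4 194.1] 1.629 t 37.0
```

Emit:
move_arm:
  moves:
    - [-0.004, 0.013, 0, -0.143]
    - [-0.008, 0.027, 0, -0.286]
    - [-0.012, 0.04, 0, -0.429]
    - [-0.016, 0.054, 0, -0.572]
    - [-0.02, 0.067, 0, -0.715]
    - [-0.024, 0.081, 0, -0.858]
    - [-0.028, 0.094, 0, -1.0]
    - [-0.032, 0.108, 0, -1.144]
    - [-0.036, 0.122, 0, -1.287]
    - [-0.04, 0.135, 0, -1.43]
    - [-0.0434, 0.1481, 0, -1.571]
    - [-0.0434, 0.1481, 0, -1.571]

```text
clock: 38.15
eef_pos: [626.2, 6.4, 192.7]
eef_rot: [3.141, -0.003, -3.081]
wrist_force: [-0.0, 0.6, 0.0]
finger_gap: 45.1
finger_force: 0.0
```

Emit:
move_arm:
  moves:
    - [0, 0, 0, 0]
    - [0, 0, 0, 0]

```text
clock: 38.35
eef_pos: [625.5, 6.9, 194.6]
eef_rot: [3.141, -0.001, -3.087]
wrist_force: [-0.3, -0.6, -0.4]
finger_gap: 45.3
finger_force: 0.0
```

Run:
```python
from h import *
go(case(-120,-50),105,CY+np.pi/2)
```

```text
shift m [-0.0002 -0.0002  0.0896] turn -0.004 from [625.5   6.9 194.6] -3.087 t 38.4
```

Emit:
move_arm:
  moves:
    - [0, 0, 0.04, 0]
    - [0, 0, 0.08, 0]
    - [0, 0, 0.0895, 0]
    - [0, 0, 0.0895, 0]
    - [0, 0, 0.0895, 0]

```text
clock: 38.85
eef_pos: [626.9, 6.7, 107.8]
eef_rot: [-3.141, 0.002, -3.084]
wrist_force: [0.5, -0.8, 0.6]
finger_gap: 45.0
finger_force: 0.0
```

Emit:
move_arm:
  moves:
    - [0, 0, 0, 0]
    - [0, 0, 0, 0]
    - [0, 0, 0, 0]
    - [0, 0, 0, 0]
    - [0, 0, 0, 0]
    - [0, 0, 0, 0]
  jaw: 0

```text
clock: 39.45
eef_pos: [626.1, 8.8, 106.2]
eef_rot: [3.139, 0.0, -3.083]
wrist_force: [-2.2, 13.0, 3.5]
finger_gap: 12.1
finger_force: 20.0
```

Emit:
move_arm:
  moves:
    - [-0.0004, 0.0058, 0, 0.13]
    - [-0.0015, 0.0116, 0, 0.26]
    - [-0.0034, 0.0171, 0, 0.39]
    - [-0.0059, 0.0224, 0, 0.52]
    - [-0.0092, 0.0272, 0, 0.65]
    - [-0.013, 0.0316, 0, 0.78]
    - [-0.0174, 0.0355, 0, 0.91]
    - [-0.0222, 0.0388, 0, 1.04]
    - [-0.0274, 0.0414, 0, 1.17]
    - [-0.033, 0.0434, 0, 1.3]
    - [-0.0387, 0.0446, 0, 1.43]
    - [-0.045, 0.045, 0, 1.57]

```text
clock: 40.65
eef_pos: [668.0, 56.5, 106.3]
eef_rot: [-3.14, -0.003, 1.625]
wrist_force: [-13.3, 10.5, 5.6]
finger_gap: 12.6
finger_force: 20.0
```

Emit:
move_arm:
  moves:
    - [0, 0.002, 0, 1.57]
    - [0, 0.002, 0, 0]
    - [0, 0.004, 0, 0]
    - [0, 0.006, 0, 0]
    - [0, 0.006, 0, 0]

```text
clock: 41.15
eef_pos: [670.1, 56.4, 105.7]
eef_rot: [-3.129, -0.003, 1.631]
wrist_force: [-40.3, 8.4, 19.5]
finger_gap: 15.5
finger_force: 20.0
```

Emit:
move_arm:
  moves:
    - [0, -0.003, 0, 0]
    - [0, -0.003, 0, 0]
    - [0, -0.003, 0, 0]
    - [0, -0.003, -0.04, 0]
    - [0, -0.003, -0.08, 0]
    - [0, -0.003, -0.09, 0]
    - [0, -0.003, -0.09, 0]
    - [0, -0.003, -0.09, 0]
  jaw: 0.045

```text
clock: 41.95
eef_pos: [671.1, 54.3, 194.2]
eef_rot: [-3.14, -0.0, 1.63]
wrist_force: [0.4, 0.1, -0.2]
finger_gap: 44.8
finger_force: 0.0
```

Run:
```python
from h import *
go(case(40,78),180,CY); go(case(40,78),93,CY)
```

```text
shift m [ 0.115  -0.1764  0.0145] turn -0.0 from [671.1  54.3 194.2] 1.63 t 42.0
shift m [ 0.115  -0.1762  0.1015] turn -0.0 from [671.1  54.3 194.2] 1.63 t 42.0
```

Emit:
move_arm:
  moves:
    - [0.03, -0.04, 0, 0]
    - [0.058, -0.08, 0, 0]
    - [0.086, -0.12, 0, 0]
    - [0.115, -0.16, 0, 0]
    - [0.115, -0.1764, 0, 0]
    - [0.115, -0.1764, 0, 0]
    - [0.115, -0.1764, 0.0, 0]
    - [0.115, -0.1764, 0.0, 0]

```text
clock: 42.75
eef_pos: [489.3, 158.4, 195.0]
eef_rot: [-3.141, 0.0, 1.629]
wrist_force: [0.4, -0.9, 0.1]
finger_gap: 45.1
finger_force: 0.0
```

Run:
```python
from h import *
c=viewer.camera('wrist'); cv2.imwrite('pics/w11.png',c['frame']); np.savez('w11.npz',**c)
go(case(40,78),93,CY)
```

```text
shift m [ 0.0005 -0.0009  0.102 ] turn -0.001 from [489.3 158.4 195. ] 1.629 t 42.8
```

View pics/w11.png

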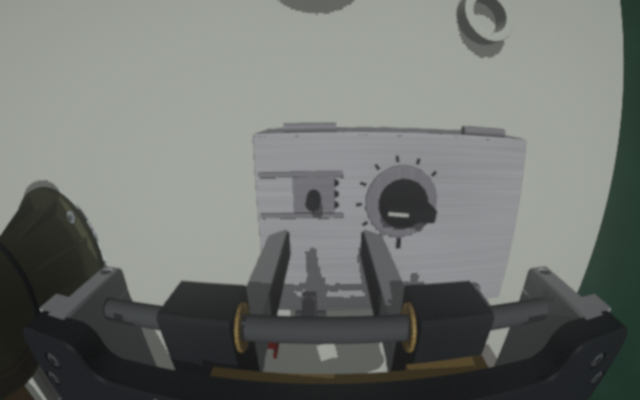

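The vent stub is at about (314,203), between the fingers. The counter knob is at (402,205), with its white line at (388–408,214).

Run:
```python
from h import *
c=load('w11')
for n,u,v,h in [('vent top',315,208,120),('vent base',312,190,88),('shutter L',293,195,86),('shutter R',334,195,86),('disk ctr',401,201,92),('diskL',365,200,92),('diskR',437,200,92),('line a',389,214,128),('line b',409,215,128),('bar corner',436,214,128),('edge L',254,135,84),('edge R',524,140,84)]:
    p=wray(c,u,v,h); q=p[:2]-C; print(n,p.round(),'case',(q@EX).round(),(q@EY).round())
b=cv2.resize(c['frame'][120:260,280:460],None,fx=4,fy=4,interpolation=cv2.INTER_CUBIC); cv2.imwrite('pics/w11c.png',b)
```

```text
vent top [482. 157. 120.] case 38.0 85.0
vent base [477. 164.  88.] case 46.0 89.0
shutter L [459. 157.  86.] case 40.0 107.0
shutter R [499. 159.  86.] case 40.0 68.0
disk ctr [564. 159.  92.] case 36.0 3.0
diskL [528. 158.  92.] case 37.0 38.0
diskR [601. 162.  92.] case 37.0 -35.0
line a [545. 157. 128.] case 35.0 22.0
line b [563. 157. 128.] case 34.0 4.0
bar corner [588. 159. 128.] case 35.0 -21.0
edge L [420. 214.  84.] case 99.0 143.0
edge R [701. 233.  84.] case 102.0 -139.0
```

View pics/w11c.png

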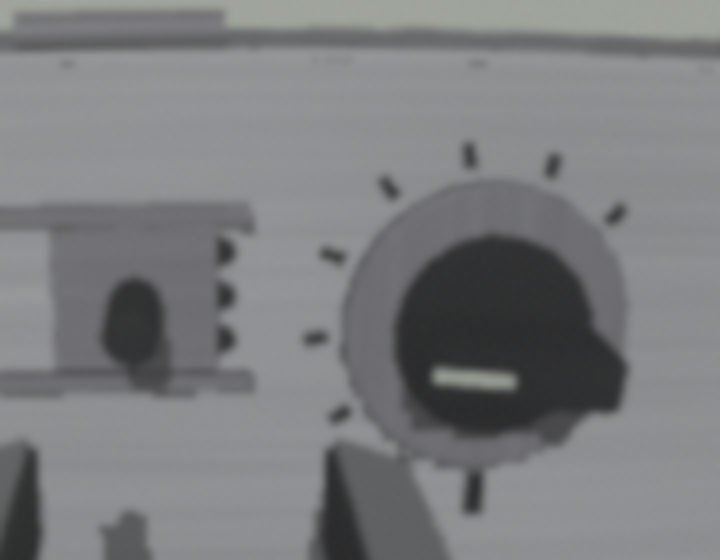

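Emit:
move_arm:
  moves:
    - [0, -0.007, 0.04, 0]
    - [0, -0.007, 0.08, 0]
    - [0, -0.007, 0.1, 0]
    - [0, -0.007, 0.102, 0]
    - [0, -0.007, 0.102, 0]
    - [0, -0.007, 0.102, 0]

```text
clock: 43.4
eef_pos: [482.5, 158.5, 95.0]
eef_rot: [3.14, -0.0, 1.629]
wrist_force: [-0.1, -0.1, -0.1]
finger_gap: 44.9
finger_force: 0.0
```

Emit:
move_arm:
  moves:
    - [0, 0, 0, 0]
    - [0, 0, 0, 0]
    - [0, 0, 0, 0]
    - [0, 0, 0, 0]
    - [0, 0, 0, 0]
  jaw: 0

```text
clock: 43.9
eef_pos: [481.5, 158.5, 93.9]
eef_rot: [-3.142, -0.0, 1.63]
wrist_force: [-1.4, -0.7, 2.0]
finger_gap: 12.3
finger_force: 20.0
```

Run:
```python
from h import *
s=manip.read_state(); q=s['eef_pos'][:2]-C; print('case',q@EX,q@EY,s['wrist_force'])
```

```text
case 40.09619638791475 84.75928507475825 [-1.36629645 -0.73613628  2.03371276]
```

Gripped. I slide it about 33 mm towards +y, plus a bit against the stop.

Emit:
move_arm:
  moves:
    - [0, -0.005, 0, 0]
    - [0, -0.01, 0, 0]
    - [0, -0.015, 0, 0]
    - [0, -0.02, 0, 0]
    - [0, -0.025, 0, 0]
    - [0, -0.03, 0, 0]
    - [0, -0.034, 0, 0]
    - [0, -0.036, 0, 0]
    - [0, -0.038, 0, 0]
    - [0, -0.038, 0, 0]

```text
clock: 44.9
eef_pos: [446.7, 156.4, 94.4]
eef_rot: [3.133, -0.001, 1.63]
wrist_force: [26.5, -1.2, -11.8]
finger_gap: 12.9
finger_force: 20.0
```

Run:
```python
from h import *
s=manip.read_state(); q=s['eef_pos'][:2]-C; print('case',q@EX,q@EY,s['wrist_force'],s['finger_gap'])
```

```text
case 40.01721303149036 119.63175572511963 [ 26.47510758  -1.19081156 -11.76765282] 12.920626948489545
```

Emit:
move_arm:
  moves:
    - [0, 0.003, 0, 0]
    - [0, 0.003, 0, 0]
    - [0, 0.003, 0, 0]
    - [0, 0.003, -0.04, 0]
    - [0, 0.003, -0.08, 0]
    - [0, 0.003, -0.1, 0]
    - [0, 0.003, -0.1, 0]
    - [0, 0.003, -0.1, 0]
  jaw: 0.045

```text
clock: 45.7
eef_pos: [446.1, 156.4, 193.0]
eef_rot: [-3.141, -0.0, 1.63]
wrist_force: [-0.1, -1.0, -1.3]
finger_gap: 45.0
finger_force: 0.0
```

Run:
```python
from h import *
go(case(32,-1),195,CY-np.pi/2)
```

```text
shift m [-0.0081  0.1212 -0.0021] turn 1.571 from [446.1 156.4 193. ] 1.63 t 45.7
```

Emit:
move_arm:
  moves:
    - [0, 0.02, 0, 0.143]
    - [0, 0.04, 0, 0.286]
    - [0, 0.06, 0, 0.429]
    - [-0.002, 0.08, 0, 0.572]
    - [-0.004, 0.1, 0, 0.715]
    - [-0.006, 0.11, 0, 0.858]
    - [-0.008, 0.1212, 0, 1.0]
    - [-0.008, 0.1212, 0, 1.144]
    - [-0.008, 0.1212, 0, 1.287]
    - [-0.008, 0.1212, 0, 1.43]
    - [-0.008, 0.1212, 0, 1.571]
    - [-0.008, 0.1212, 0, 1.571]

```text
clock: 46.9
eef_pos: [567.4, 155.4, 191.7]
eef_rot: [3.141, 0.003, 0.056]
wrist_force: [-0.1, 0.0, 0.6]
finger_gap: 44.9
finger_force: 0.0
```

Emit:
move_arm:
  moves:
    - [0, 0, 0, 0]
    - [0, 0, 0, 0]

```text
clock: 47.1
eef_pos: [567.9, 155.5, 193.0]
eef_rot: [3.141, 0.001, 0.062]
wrist_force: [-0.4, -0.6, 0.7]
finger_gap: 45.3
finger_force: 0.0
```

Run:
```python
from h import *
go(case(32,-1),104,CY-np.pi/2)
```

```text
shift m [-0.0002 -0.      0.089 ] turn 0.003 from [567.9 155.5 193. ] 0.062 t 47.1
```

Emit:
move_arm:
  moves:
    - [0, 0, 0.04, 0]
    - [0, 0, 0.08, 0]
    - [0, 0, 0.089, 0]
    - [0, 0, 0.089, 0]
    - [0, 0, 0.089, 0]

```text
clock: 47.6
eef_pos: [569.0, 155.7, 106.6]
eef_rot: [-3.141, -0.002, 0.059]
wrist_force: [1.0, 0.1, 0.6]
finger_gap: 44.8
finger_force: 0.0
```

Emit:
move_arm:
  moves:
    - [0, 0, 0, 0]
    - [0, 0, 0, 0]
    - [0, 0, 0, 0]
    - [0, 0, 0, 0]
    - [0, 0, 0, 0]
  jaw: 0

```text
clock: 48.1
eef_pos: [567.8, 157.1, 105.1]
eef_rot: [-3.139, 0.0, 0.059]
wrist_force: [-3.3, 11.1, 1.4]
finger_gap: 14.0
finger_force: 19.9
```

Emit:
move_arm:
  moves:
    - [0, 0, 0, -0.14]
    - [0, 0, 0, -0.28]
    - [0, 0, 0, -0.42]
    - [0, 0, 0, -0.56]
    - [0, 0, 0, -0.7]
    - [0, 0, 0, -0.84]
    - [0, 0, 0, -0.98]
    - [0, 0, 0, -1.12]
    - [0, 0, 0, -1.26]
    - [0, 0, 0, -1.4]
    - [0, 0, 0, -1.5]
    - [0, 0, 0, -1.5]

```text
clock: 49.3
eef_pos: [565.8, 158.7, 105.0]
eef_rot: [-3.137, -0.004, 1.564]
wrist_force: [-17.5, 19.7, 9.3]
finger_gap: 13.9
finger_force: 20.0
```

Run:
```python
from h import *
s=manip.read_state(); print(s['eef_rot'],s['moment'],s['wrist_force'],s['finger_gap'])
```

```text
[-3.13658264 -0.00434828  1.56384392] [3.83380336 3.47055505 0.0216279 ] [-17.46340187  19.71580916   9.32178476] 13.941500645383412
```

Emit:
move_arm:
  moves:
    - [0.002, -0.002, 0, -0.04]
    - [0.002, -0.002, 0, -0.08]
    - [0.002, -0.002, 0, -0.12]
    - [0.002, -0.002, 0, -0.15]
    - [0.002, -0.002, 0, -0.18]
    - [0.002, -0.002, 0, -0.18]

```text
clock: 49.9
eef_pos: [565.5, 158.6, 105.0]
eef_rot: [-3.141, -0.002, 1.74]
wrist_force: [-5.3, 6.6, 3.3]
finger_gap: 14.5
finger_force: 21.4
```

Run:
```python
from h import *
s=manip.read_state(); print(s['eef_rot'],s['moment'],s['wrist_force'],s['finger_gap'])
```

```text
[-3.14062074e+00 -1.87472485e-03  1.73965606e+00] [ 1.2683305   1.02637851 -0.53764103] [-5.33192404  6.5818353   3.31007337] 14.45153073305483
```

Emit:
move_arm:
  moves:
    - [0, 0, 0, 0]
    - [0, 0, 0, 0]
    - [0, 0, 0, 0]
    - [0, 0, -0.04, 0]
    - [0, 0, -0.08, 0]
    - [-0.04, 0, -0.12, 0]
    - [-0.09, 0, -0.16, 0]
    - [-0.13, 0, -0.18, 0]
    - [-0.13, 0, -0.18, 0]
    - [-0.13, 0, -0.18, 0]
  jaw: 0.045

```text
clock: 50.9
eef_pos: [588.3, 27.9, 285.4]
eef_rot: [3.14, 0.0, 1.736]
wrist_force: [-0.7, 0.7, -0.3]
finger_gap: 44.8
finger_force: 0.0
```

Run:
```python
from h import *
c=viewer.camera('wrist'); np.savez('w12.npz',**c)
cv2.imwrite('pics/w12.png',cv2.resize(c['frame'][0:260,180:500],None,fx=2.3,fy=2.3,interpolation=cv2.INTER_CUBIC))
```

```text
(no output)
```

View pics/w12.png

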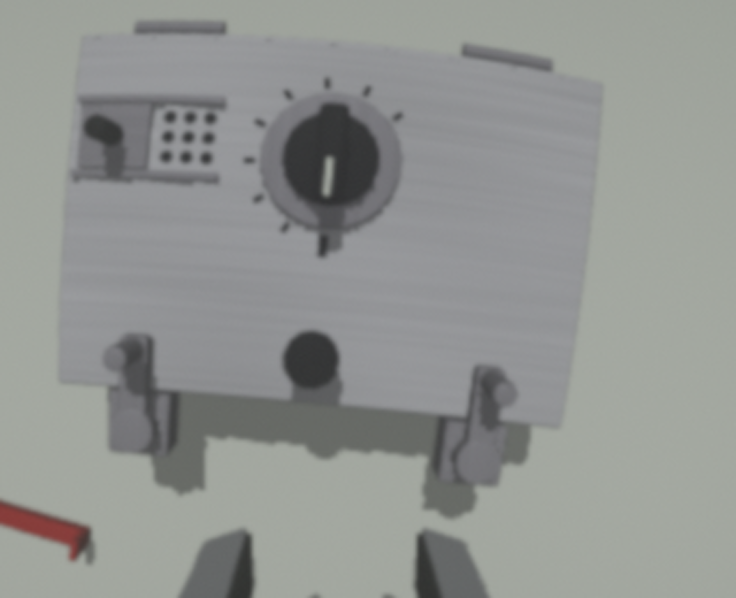

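The lid is shut and both turnbuttons lie across its edge at (130,390) and (485,420). The vent holes at (190,137) are clear, and the counter line at (327,180) points at its long tick (323,245). Handing in.

```bash
python3 -c "
from cell import manip
print(manip.sign_off())"
```

```text
the job is handed in; nothing more can be done
None
```

I packed all four instruments flat in the case, shut the lid, turned both turnbuttons to their stops, slid the vent fully open, turned the counter to zero and handed the job in at about 51 s.

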